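Open the sample tote and hold its gate

ROBOT

A 7-joint arm with a two-finger parallel gripper is mounted at the origin on a cart in front of the work surface, level with it; the furniture and walls round the work are solid. World frame = base frame: x ahead of the robot, y to its left, z up, the work surface at z = 0. Lengths are in m, angles in rad, forces in N, time in s.
With the tool pointing down it reaches from about 0.4 to 0.85 m from the base axis. Payload 4.5 kg.
Tool frame: the origin (TCP) lies between the finger pads, 19 mm behind the fingertips; this is the grasp point; z points along the fingers, y is the direction in which the jaws open and shut (so a half turn about z gives the same grasp; the last joint's range is limited). The gripper opens to 85 mm and grips with 20 to 120 N. Pads are 22 mm wide; open, the fingers measure 114 mm over their backs; the gripper's body (76 mm by 85 mm) begins 54 mm behind the grasp point. The pads swing forward as they close: fully open they stand 13 mm farther back than shut.
Start: joints at [-1.262, 0.689, -0.195, 1.565, 0.157, 0.902, -0.215], TCP at [0.17, 0.602, 0.25] pointing down, gripper open.
Joint ranges: [-3.01, 3.01], [-0.46, 2.08], [-1.47, 1.51], [0.13, 2.56], [-1, 4.14], [0.04, 2.09], [-2.66, 2.66]. Speed limits (rad/s): [2.57, 2.57, 3.14, 3.14, 3.14, 3.14, 3.14].

INTERFACE

Orientations are given as a unit quaternion [x, y, z, w].
In Python, from workcell import get_state, get_image, camera_params, hand_in gives the robot as it stands.
- The arm moves only by the tool move_arm, never from a script. Its arguments are lists of equal length, an entry for each row: "delta_pos": the shift along the tool's x, y, z in cm, a list of three; "turn": the turn, a rotation vector about the tool's x, y, z in degrees, a list of three. A call has 1 to 5 rows; each row is the pose to reach, as a shift and turn from the pose measured when the call began, along the tool's axes at that moment; what a row does not reach only later rows make up. A row lasts 1/12 s, in which the tool goes at most 41.7 mm and 7.16 degrees, less where a joint would pass 70% of its speed; a pose out of reach is approached as far as the arm can. A call with a gripper value outside its range is refused whole. "grip" is the opening, from 0 (shut) to 1 (fully open), set as the call begins (left out, the last holds). The fingers move at their own pace and stop on an object; "squeeze" is the grip in N (left out, the last holds). Time passes only in rows, so rows that repeat a pose let the fingers close. It gives the time, the measured TCP pose, the force and the opening at its end, in the units of the state.
- get_state(): the state, without advancing time (a new reading comes with each control period).
- get_image(name): name is "scene" or "top" or "wrist"; returns the picture (384x512x3 uint8, blue, green, red); there is no depth.
- camera_params(name): a dict with "camera_matrix" (3x3 intrinsics, pixels), "extrinsics" (4x4, takes a point from camera to world coordinates). Camera axes: x right, y up, looking along -z (the intrinsics and any distortion apply to the point x, -y, -z); pixel columns grow to the right and rows downward; lengths in m; the calibration is good to about 2 mm. A picture is of the moment at which its call begins: read the wrist's pose just before it. camera_params takes no time and is no camera call; for the wrist camera it gives the pose at the moment of the call.
- hand_in(): hands the job in, once; it reports no verdict.
The state is a dict: "t": time; "q": joint angles; "joint_velocities": joint speeds; "effort": joint torques, N m; "tool_pos": TCP position; "eef_rot": TCP orientation; "contact_force": force on the tool from outside, world axes, zero at the start; "ft_torque": the same for the moment, N m; "gripper_width": opening from 0.0 (shut) to 1.0 (fully open).
Only numpy, scipy, OpenCV 4.12 (cv2) and the standard library are available. Lean on these libraries where they do the work, as an engineer would, in place of code of your own. Each camera call takes 0.05 s, during which the arm holds its last target.

TASK

Open the sample tote for loading: draw the flat cover panel straight up out of the slot in front of the gate and stand it in the slot of the black stand on the right. Then squeeze the two catches on the roof open, the one nearest the gate's hinge first and then the other, take the round post on the gate and swing the gate past its click stop until it stands about square to the front of the tote. Finish while still holding the gate wide open like that (it springs back if let go), and leave the flask, the jar and the dish where they are.

Things in the scene. Friction and masses are not known exactly. Their poses are not given: they have to be found in the camera images.
- tote: Grey sample tote fixed to the bench, 206 mm wide (y), base 225 mm deep (x -70 to +155 mm), roof top at z 110 mm. Origin: on the bench under the middle of the closed gate. Its +x points into the tote (away from the robot at yaw 0), +y to the hinge end, z up.
- panel_slot (a point): Centre of the floor of the slot (an aluminium channel on the sill, 45 mm in front of the gate) in which the panel stands at the start. Slot 6.5 mm wide along tote x, 98 mm long along tote y, 28 mm deep (floor z 8 mm, top z 36 mm). Axes as the tote.
- panel: Loose flat aluminium cover panel, 5 mm thick (its x) x 90 mm wide (y) x 165 mm high (z), 0.1 kg. Origin: middle of its lower edge. At the start it stands upright in the tote's slot, parallel to the gate and in its way; it is out of the slot when it has risen 28 mm. Draw it clear of the gate's post before carrying it aside.
- panel_top (a point): Middle of the panel's top edge, z 173 mm at the start; axes as the panel. Pinch here across the thickness with the fingertips no lower than z 145 mm: the hooks of the catches (up to z 137 mm) and their tabs (up to z 182 mm, from 70 mm behind the panel) are behind it, so do not open the gripper wider than needed.
- stand: Black plastic panel stand fixed to the bench, base 80 (x) x 146 (y) mm, about 60 mm high. Origin: centre of its underside. One slot along its y axis, over the origin: 12 mm wide and 130 mm long inside, floor at z 8 mm, straight up to z 47 mm, then flared to about 28 mm wide at z 60 mm. A panel let go in it leans up to about 0.2 rad.
- stand_slot (a point): Centre of the floor of the stand's slot (8 mm above the bench); axes as the stand.
- catch_1_squeeze (a point): TCP point for the catch nearest the hinge (squeeze it first), z 172 mm, midway between its two steel tabs when squeezed; axes as the tote. Squeeze along tote x, gripper open over 75 mm before. Tabs 20 mm wide (y), tops about z 182 mm. Rear tab fixed, back face 13.5 mm behind this point (+x). Front tab leans, face 33 mm before it at the top, 13.5 mm when squeezed. Keep fingertips above z 150 mm.
- catch_2_squeeze (a point): The same point of the other catch, 65 mm from the first along tote -y (nearer the gate's post). Under both front tabs a hook arm runs forward over the gate and rises as the tab is squeezed: hence the fingertips' 150 mm.
- catch_1 (a joint): Turn of the front tab of the catch nearest the hinge, rad: 0 leaning and hooked over the gate, 0.30 squeezed upright with its hook lifted. Stiff with friction (about 3 N at the tab): it stays where it is put. The hook clears the gate from about 0.2; squeeze it fully.
- catch_2 (a joint): The same for the other catch.
- gate (a joint): Angle of the barred aluminium gate, rad: 0 closed, 1.57 square to the front, 1.75 its stop. Vertical hinge at its +y end; the free end swings out towards tote -x. A sprung click stop must be pulled over at about 0.7 to 1.0 (about 6 N at the post); a spring pulls the gate closed all the way (about 3 N at the post when square): let go, it falls back to the click stop at about 1.15.
- gate_post (a point): Grip point on the axis of the gate's upright round post, black plastic, 16 mm in diameter, z 132 to 178 mm, point at z 155 mm, standing on the gate's top rail (top at z 128 mm). A pinch from above may keep its yaw while the post turns between the fingers. Axes turn with the gate.
- gate_hinge (a point): Point on the vertical hinge axis at z 155 mm; the post is 155 mm from it, along tote -y when closed, along tote -x when square.
- flask: Bystander: conical glass flask, 66 mm wide, 102 mm high; origin centre of underside.
- jar: Bystander: sample jar with a snap lid, 55 mm wide, 76 mm high; origin centre of underside.
- dish: Bystander: Petri dish, 61 mm wide, 14 mm high; origin centre of underside.
Mind the look-alikes: they are no part of the job. Of the things shaped like the panel, the aluminium one is meant.

How it is judged:
On the way, in this order (a step that is already met when the one before it is completed fails the run):
1. the cover panel is lifted clear of the slot in front of the gate (z of panel in the frame of tote above 0.037 m), for 0.1 s.
2. the panel stands in the slot of the stand, let go (horizontal distance between panel and stand_slot below 0.03 m and z of panel in the frame of stand_slot below 0.012 m and angle between panel's own z axis and vertical below 0.35 rad and contact force between the fingers and panel below 0.1 N), for 0.2 s.
3. the catch nearest the hinge is squeezed open while the other is still hooked (value of joint catch_1 above 0.24 rad and value of joint catch_2 below 0.12 rad), for 0.2 s.
4. the other catch is squeezed open too (value of joint catch_1 above 0.22 rad and value of joint catch_2 above 0.24 rad), for 0.2 s.
5. the gate is swung past its click stop (value of joint gate above 1.3 rad), for 0.1 s.
At the end, for the whole second after the job is handed in: The gate stands still at 1.4 rad or more, held there by the fingers (contact over 0.5 N) and not propped by the panel; both catches are still open (over 0.2 rad); the panel stands in the stand's slot, let go, within 30 mm of the slot's centre, on its floor within 12 mm, leaning less than 0.35 rad (all of step 2 and value of joint gate above 1.4 rad and velocity of joint gate between -0.1 and 0.1 rad/s and contact force between the fingers and gate above 0.5 N and contact force between panel and gate below 0.1 N and value of joint each of catch_1, catch_2 above 0.2 rad); the arm keeps its last pose, push and grip.
It fails at once if the flask is shifted by more than 30 mm or tipped (distance of flask from where it was at the start of the episode above 0.03 m or angle between flask's own z axis and vertical above 0.4 rad).
It fails at once if the jar is shifted by more than 30 mm or tipped (distance of jar from where it was at the start of the episode above 0.03 m or angle between jar's own z axis and vertical above 0.4 rad).
It fails at once if the dish is shifted by more than 30 mm or tipped (distance of dish from where it was at the start of the episode above 0.03 m or angle between dish's own z axis and vertical above 0.4 rad).
It also fails if it takes over 64 s, if anything falls off the work surface, if the arm or the gripper's body presses on something with over 40 N, if the wrist force passes 120 N, or if a joint passes its speed limit or range.

## Working session

There is one attempt and no reset: what is moved stays moved. The work goes in short steps, Python scripts to look and compute and a tool call to move; the robot and the scene stay as the last step left them, time stands still between calls to the robot, and variables do not carry over. Pictures are saved under pics/ and viewed, and the job is handed in when it is done.

Besides the shell and the picture viewer there is one more tool, called by a JSON object that holds its "name" and its "arguments", one argument or row to a line. move_arm: Moves the arm, as the interface text tells. Its arguments: {"type":"object","properties":{"delta_pos":{"type":"array"},"turn":{"type":"array"},"grip":{"type":"number"},"squeeze":{"type":"number"}},"required":["delta_pos","turn"]}

```bash
mkdir -p pics; ls; cat > h.py <<'E'
import numpy as np,cv2,json
from workcell import get_state,get_image,camera_params,hand_in
from scipy.spatial.transform import Rotation as R
def cam(n):
    p=camera_params(n);return np.array(p["camera_matrix"]),np.array(p["extrinsics"]),p
def ray(n,u,v):
    K,E,_=cam(n)
    d=np.array([(u-K[0,2])/K[0,0],-(v-K[1,2])/K[1,1],-1.])
    return E[:3,3],E[:3,:3]@d
def onz(n,u,v,z):
    o,d=ray(n,u,v);return o+d*(z-o[2])/d[2]
def proj(n,P):
    K,E,_=cam(n);c=E[:3,:3].T@(np.array(P)-E[:3,3])
    return K[0,0]*c[0]/-c[2]+K[0,2],K[1,1]*(-c[1])/-c[2]+K[1,2]
def tri(a,b):
    (o1,d1),(o2,d2)=ray(*a),ray(*b)
    A=np.stack([d1,-d2],1);s=np.linalg.lstsq(A,o2-o1,rcond=None)[0]
    p,q=o1+d1*s[0],o2+d2*s[1];return (p+q)/2,np.linalg.norm(p-q)
def todelta(P,q=None,state=None):
    """target TCP pos (and R) -> tool axes cm, deg"""
    s=state or get_state();Rt=R.from_quat(s["eef_rot"])
    d=Rt.inv().apply(np.array(P)-np.array(s["tool_pos"]))*100
    return d
E
python3 - <<'E'
from h import *
s=get_state();print(s)
for n in("scene","top","wrist"):
    K,E,p=cam(n);print(n,K.round(1).tolist(),E.round(3).tolist(),[k for k in p])
    cv2.imwrite(f"pics/{n}0.png",get_image(n))
E
```

```text
pics
{'t': 0.0, 'q': array([-1.26219952,  0.69002146, -0.19450897,  1.56638571,  0.15729958,
        0.90252012, -0.21509308]), 'joint_velocities': array([ 9.93586861e-04, -1.50814917e-03, -1.68912749e-03,  4.66902630e-04,
        7.97108083e-05,  7.10822457e-04,  5.39368447e-04]), 'effort': array([-3.80998017e-04, -5.39611959e+01, -1.26702569e+00, -1.58533376e+01,
        9.04046930e-03,  9.56419506e-03,  4.14095382e-06]), 'tool_pos': array([0.1694709 , 0.60091373, 0.24914942]), 'eef_rot': array([ 1.36920712e-01,  9.90581534e-01, -9.69332263e-04, -6.08710274e-05]), 'contact_force': array([-0.15453587,  0.18146448,  0.95825987]), 'ft_torque': array([ 0.04463863,  0.01631162, -0.02511914]), 'gripper_width': 0.9969084392038607}
scene [[483.9, 0.0, 243.9], [0.0, 483.9, 196.0], [0.0, 0.0, 1.0]] [[0.795, 0.424, -0.434, -0.137], [-0.607, 0.548, -0.576, -0.841], [-0.006, 0.721, 0.693, 1.221], [0.0, 0.0, 0.0, 1.0]] ['camera_matrix', 'extrinsics']
top [[441.9, 0.0, 252.2], [0.0, 441.9, 194.0], [0.0, 0.0, 1.0]] [[-0.007, 0.999, -0.04, 0.513], [-1.0, -0.007, -0.003, 0.061], [-0.004, 0.04, 0.999, 1.411], [0.0, 0.0, 0.0, 1.0]] ['camera_matrix', 'extrinsics']
wrist [[329.9, 0.0, 255.8], [0.0, 329.9, 184.9], [0.0, 0.0, 1.0]] [[0.272, -0.914, -0.302, 0.091], [0.962, 0.258, 0.088, 0.623], [-0.002, -0.314, 0.949, 0.373], [0.0, 0.0, 0.0, 1.0]] ['camera_matrix', 'extrinsics']
```

View pics/scene0.png

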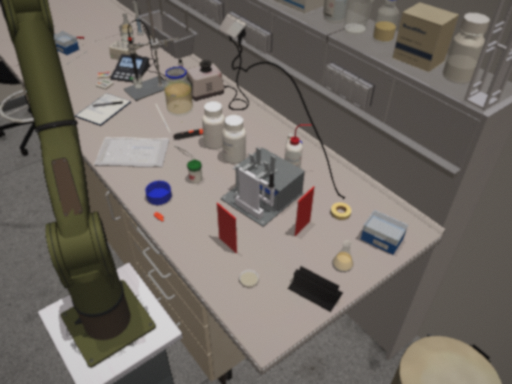

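View pics/top0.png

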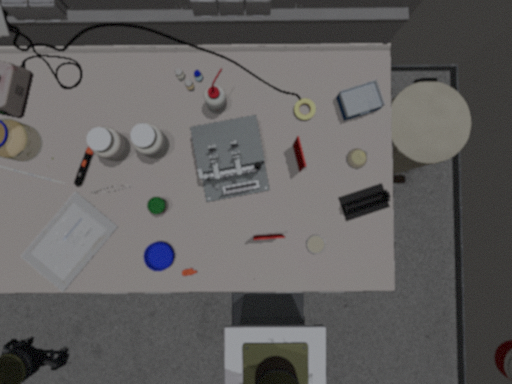

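View pics/wrist0.png

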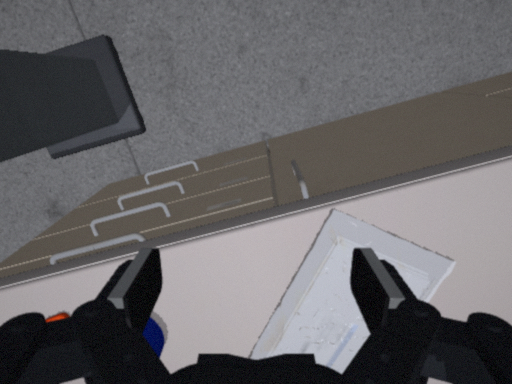

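The top view shows the tote at about (232,160), the black stand at (364,201), the flask near (357,157) and the dish at (316,244). The red look-alike panels are at (299,153) and (268,237). The jar is probably at (157,205). Next I'll take close crops.

```bash
python3 - <<'E'
import cv2
t=cv2.imread("pics/top0.png");s=cv2.imread("pics/scene0.png")
c=t[105:210,180:280];cv2.imwrite("pics/top_c.png",cv2.resize(c,None,fx=5.7,fy=5.7,interpolation=cv2.INTER_CUBIC))
c=s[140:255,200:350];cv2.imwrite("pics/sc_c.png",cv2.resize(c,None,fx=5,fy=5,interpolation=cv2.INTER_CUBIC))
c=t[140:260,280:400];cv2.imwrite("pics/top_d.png",cv2.resize(c,None,fx=5,fy=5,interpolation=cv2.INTER_CUBIC))
E
```

```text
(no output)
```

View pics/top_c.png

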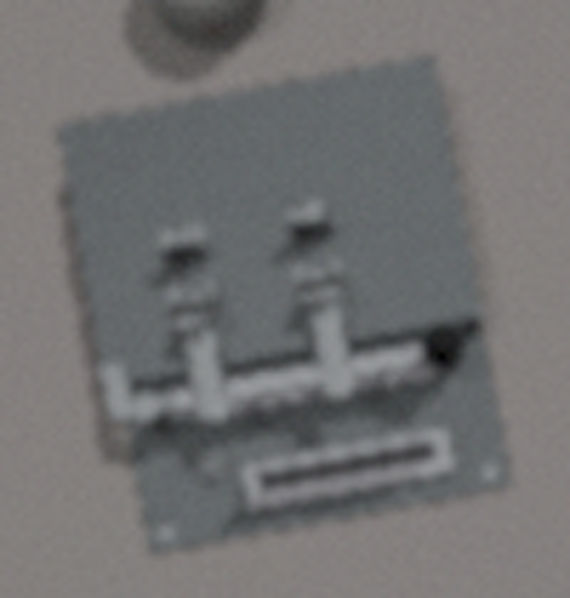

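View pics/sc_c.png

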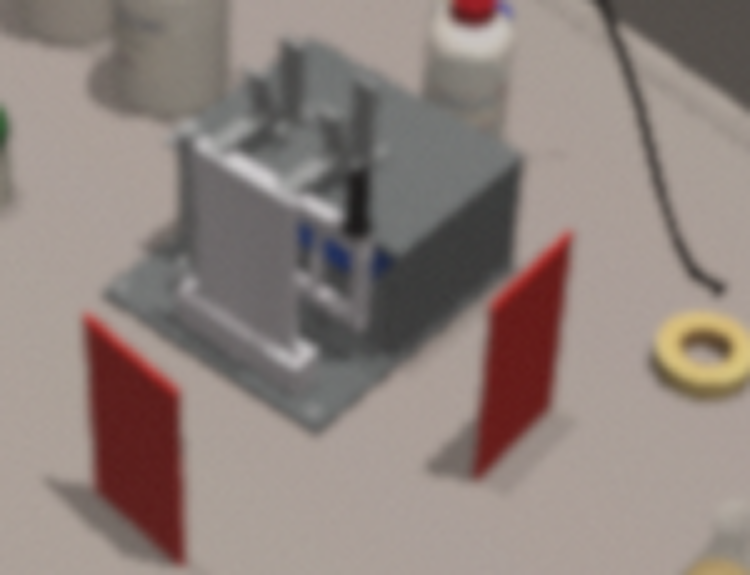

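View pics/top_d.png

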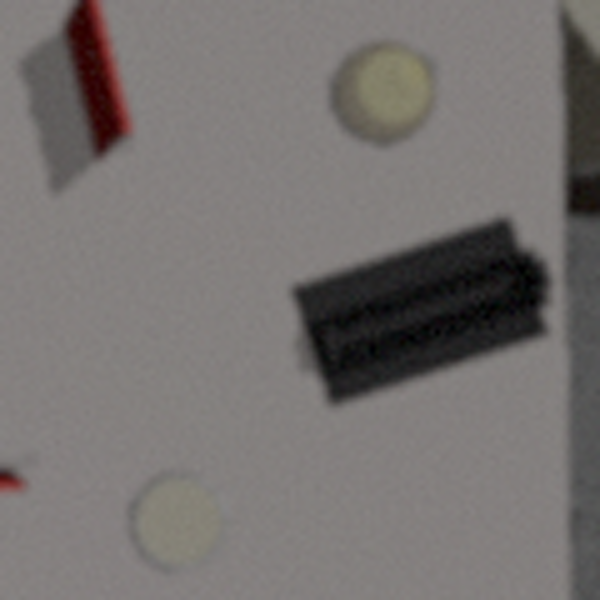

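Panel candidates are the two red ones (scene (228,228) and (305,210)), which I reject. The aluminium one in the tote's slot (scene (250,190), top (240,186)) is the one meant. The crop confirms it stands in the channel in front of the gate. Now rough poses.

```bash
python3 - <<'E'
from h import *
f=lambda x,y:(180+x/5.7-.4,105+y/5.7-.4)
g=lambda x,y:(280+x/5-.4,140+y/5-.4)
P={}
for k,(x,y,z) in dict(roofBL=(60,130,.11),roofBR=(435,58,.11),roofFR=(480,325,.11),baseFL=(152,550,.006),baseFR=(510,487,.006),post=(443,345,.178),
  gateL=(122,395,.128),panR=(448,440,.173),panL=(250,468,.173),chR=(450,470,.036),chL=(250,505,.036),tab2=(308,205,.182),tab1=(183,235,.182)).items():
    P[k]=onz("top",*f(x,y),z);print(k,P[k].round(4))
def yaw(a,b): d=P[a]-P[b];return np.degrees(np.arctan2(-d[0],d[1])), np.linalg.norm(d)
for a,b in (("roofBL","roofBR"),("baseFL","baseFR"),("panL","panR"),("chL","chR"),("tab1","tab2")): print(a,b,yaw(a,b))
for k,(x,y,z) in dict(flask=(395,85,.10),dish=(175,520,.014),).items(): print(k,onz("top",*g(x,y),z).round(4))
for x,y in ((297,288),(505,218),(545,330),(333,402)): print(onz("top",*g(x,y),.058).round(4))
print("jar",onz("top",157,205,.076))
E
```

```text
roofBL [0.7645 0.2485 0.11  ]
roofBR [0.8007 0.0531 0.11  ]
roofFR [0.661  0.0308 0.11  ]
baseFL [0.5483 0.2124 0.006 ]
baseFR [0.582  0.0124 0.006 ]
post [0.6436 0.0507 0.178 ]
gateL [0.6245 0.2144 0.128 ]
panR [0.5972 0.0485 0.173 ]
panL [0.5841 0.1461 0.173 ]
chR [0.5901 0.0462 0.036 ]
chL [0.5717 0.1556 0.036 ]
tab2 [0.7126 0.1164 0.182 ]
tab1 [0.6983 0.1778 0.182 ]
roofBL roofBR (np.float64(10.495542504420827), np.float64(0.1986983518942834))
baseFL baseFR (np.float64(9.567148050709557), np.float64(0.20286078310341518))
panL panR (np.float64(7.6365324264312955), np.float64(0.09843767337520941))
chL chR (np.float64(9.514813621669923), np.float64(0.11094721925546203))
tab1 tab2 (np.float64(13.127513458032807), np.float64(0.06305633186555253))
flask [ 0.675  -0.2516  0.1   ]
dish [ 0.4118 -0.1291  0.014 ]
[ 0.5559 -0.1996  0.058 ]
[ 0.5979 -0.3276  0.058 ]
[ 0.5291 -0.3507  0.058 ]
[ 0.4861 -0.2205  0.058 ]
jar [0.5357762  0.35390419 0.076     ]
```

```bash
cat >> h.py <<'E'
def go(P,yawdeg,T=None):
    s=get_state();Rc=R.from_quat(s["eef_rot"]);a=np.radians(yawdeg);c,n=np.cos(a),np.sin(a)
    Rt=R.from_matrix(np.array([[-n,c,0],[c,n,0],[0,0,-1]]))
    d=Rc.inv().apply(np.array(P)-np.array(s["tool_pos"]))*100
    r=(Rc.inv()*Rt).as_rotvec(degrees=True)
    print("t",round(s["t"],2),"pos",np.round(s["tool_pos"],4),"F",np.round(s["contact_force"],1),"grip",round(s["gripper_width"],3))
    print("delta cm",d.round(2),"turn",r.round(2))
E
python3 -c "
from h import *
go([.60,.12,.34],10)"
```

```text
t 0.15 pos [0.1695 0.6011 0.2494] F [-0.8 -0.  -0.2] grip 1.0
delta cm [-54.49 -34.64  -9.01] turn [-7.000e-02  5.000e-02  6.426e+01]
```

{"name": "move_arm", "arguments": {
  "delta_pos": [
    [-3,-2,-2],
    [-6,-4,-4],
    [-9.5,-6,-6],
    [-13,-8,-8],
    [-16.5,-10,-9]
  ],
  "turn": [
    [0,0,6],
    [0,0,12],
    [0,0,18],
    [0,0,24],
    [0,0,30]
  ],
  "grip": 0.6
}}

```text
t: 0.57
tool_pos: [0.2976, 0.4642, 0.3395]
eef_rot: [0.39, 0.921, 0.001, -0.0]
contact_force: [1.3, 1.4, 0.8]
gripper_width: 0.601
```

```bash
python3 -c "
from h import *
go([.60,.12,.34],10)"
```

```text
t 0.57 pos [0.2976 0.4642 0.3395] F [1.3 1.4 0.8] grip 0.601
delta cm [-45.76  -2.18  -0.07] turn [ 0.05 -0.05 34.03]
```

Tracking is good, so I'll go on.

{"name": "move_arm", "arguments": {
  "delta_pos": [
    [-4,-0.2,0],
    [-8,-0.4,0],
    [-12,-0.6,0],
    [-16,-0.8,0],
    [-20,-1,0]
  ],
  "turn": [
    [0,0,4],
    [0,0,8],
    [0,0,12],
    [0,0,16],
    [0,0,20]
  ]
}}

```text
t: 0.98
tool_pos: [0.4302, 0.3116, 0.3394]
eef_rot: [0.546, 0.838, 0.0, -0.0]
contact_force: [0.3, -0.5, -0.3]
gripper_width: 0.601
```

```bash
python3 -c "
from h import *
go([.60,.12,.34],10)"
```

```text
t 0.98 pos [0.4302 0.3116 0.3394] F [ 0.3 -0.5 -0.3] grip 0.601
delta cm [-24.39   7.78  -0.08] turn [ 0.02 -0.05 13.84]
```

{"name": "move_arm", "arguments": {
  "delta_pos": [
    [-4,1,0],
    [-8,2.2,0],
    [-12,3.5,0],
    [-16,5,0],
    [-20,6,0]
  ],
  "turn": [
    [0,0,3],
    [0,0,6],
    [0,0,9],
    [0,0,12],
    [0,0,13.8]
  ]
}}

```text
t: 1.4
tool_pos: [0.5656, 0.1538, 0.3391]
eef_rot: [0.643, 0.766, 0.001, -0.0]
contact_force: [1.4, 1.2, -0.5]
gripper_width: 0.6
```

{"name": "move_arm", "arguments": {
  "delta_pos": [
    [-2,1,0],
    [-2,1,0],
    [-2,1,0]
  ],
  "turn": [
    [0,0,0],
    [0,0,0],
    [0,0,0]
  ]
}}

```text
t: 1.65
tool_pos: [0.5793, 0.1339, 0.3385]
eef_rot: [0.645, 0.765, 0.0, -0.001]
contact_force: [0.3, 1.0, 0.7]
gripper_width: 0.599
```

```bash
python3 -c "
from h import *
go([.60,.12,.34],10)
im=get_image('wrist');cv2.imwrite('pics/w1.png',im)
cv2.imwrite('pics/w1b.png',cv2.resize(im,None,fx=1.56,fy=1.56,interpolation=cv2.INTER_CUBIC))"
```

```text
t 1.65 pos [0.5793 0.1339 0.3385] F [0.3 1.  0.7] grip 0.599
delta cm [-1.72  1.8  -0.15] turn [-0.03 -0.05 -0.26]
```

View pics/w1b.png

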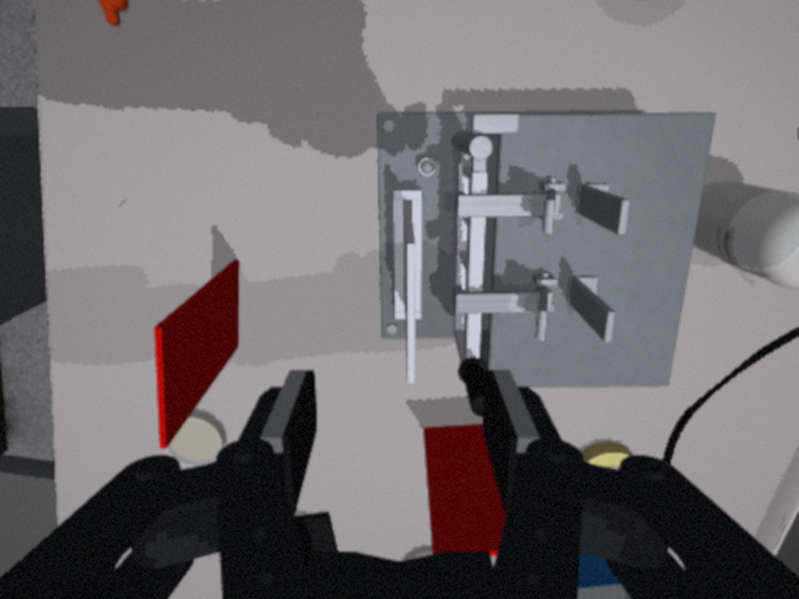

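The wrist view shows the panel's top edge from about (410,195) to (410,382) at display scale 1.56. It also shows the post at (472,370), the hinge knob at (480,147), the rear tab tops at (627,218) and (611,325), and the front tabs at (549,207) and (542,310). I'll measure from crops.

```bash
python3 - <<'E'
import cv2
i=cv2.imread("pics/w1.png")
c=i[65:255,235:335];cv2.imwrite("pics/w1c.png",cv2.resize(c,None,fx=3.1,fy=3.1,interpolation=cv2.INTER_CUBIC)) if 0 else None
a=cv2.resize(i[115:255,240:330],None,fx=4.2,fy=4.2,interpolation=cv2.INTER_CUBIC)
b=cv2.resize(i[100:240,320:410],None,fx=4.2,fy=4.2,interpolation=cv2.INTER_CUBIC)
cv2.imwrite("pics/w1c.png",cv2.hconcat([a,b]));print(a.shape)
E
```

```text
(588, 378, 3)
```

View pics/w1c.png

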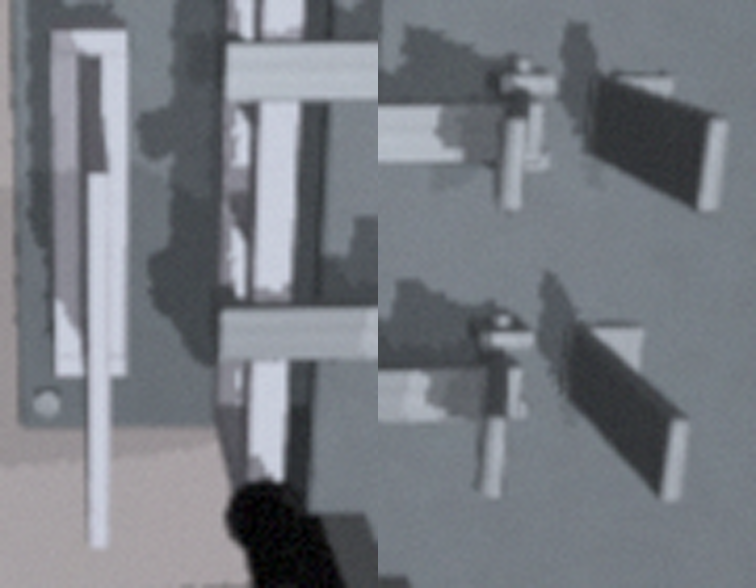

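```bash
python3 - <<'E'
from h import *
s=get_state();print(s["tool_pos"])
A=lambda x,y:(240+x/4.2-.4,115+y/4.2-.4)
B=lambda x,y:(320+(x-378)/4.2-.4,100+y/4.2-.4)
pts=dict(panHi=(A(97,172),.173),panLo=(A(99,547),.173),post=(A(250,512),.178),r1a=(B(714,117),.182),r1b=(B(708,210),.182),r2a=(B(680,420),.182),r2b=(B(671,498),.182),
 f1a=(B(512,120),.182),f1b=(B(512,207),.182),f2a=(B(497,415),.182),f2b=(B(489,495),.182),hinge=((480/1.5625-.3,147/1.5625-.3),.14),
 baseFhi=((378/1.5625,112/1.5625),.006),baseFlo=((382/1.5625,336/1.5625),.006),roofBhi=((714/1.5625,114/1.5625),.11),roofBlo=((668/1.5625,385/1.5625),.11),chHi=(A(90,32),.036),chLo=(A(90,375),.036))
P={k:onz("wrist",*p,z) for k,(p,z) in pts.items()}
th=np.radians(10);c,n=np.cos(th),np.sin(th)
def an(a,b):
    d=P[a]-P[b];return np.degrees(np.arctan2(-d[0],d[1])).round(2),np.linalg.norm(d).round(4)
for k in P:print(k,P[k].round(4),"in yaw10:",(c*P[k][0]+n*P[k][1]).round(4),(-n*P[k][0]+c*P[k][1]).round(4))
for a,b in (("panHi","panLo"),("r1a","r2a"),("r1a","r1b"),("f1a","f2a"),("baseFhi","baseFlo"),("roofBhi","roofBlo"),("hinge","post"),("chHi","chLo")):print(a,b,an(a,b))
E
```

```text
[0.57844257 0.13604    0.33859625]
panHi [0.581  0.1501 0.173 ] in yaw10: 0.5983 0.0469
panLo [0.5974 0.062  0.173 ] in yaw10: 0.5991 -0.0427
post [0.6291 0.0793 0.178 ] in yaw10: 0.6333 -0.0311
r1a [0.6902 0.1959 0.182 ] in yaw10: 0.7137 0.0731
r1b [0.6948 0.1774 0.182 ] in yaw10: 0.715 0.0541
r2a [0.7029 0.132  0.182 ] in yaw10: 0.7151 0.008
r2b [0.7064 0.114  0.182 ] in yaw10: 0.7154 -0.0104
f1a [0.6503 0.1884 0.182 ] in yaw10: 0.6731 0.0726
f1b [0.6549 0.1711 0.182 ] in yaw10: 0.6747 0.0548
f2a [0.6636 0.1263 0.182 ] in yaw10: 0.6755 0.0092
f2b [0.6667 0.1078 0.182 ] in yaw10: 0.6753 -0.0096
hinge [0.6134 0.2084 0.14  ] in yaw10: 0.6403 0.0987
baseFhi [0.5443 0.2181 0.006 ] in yaw10: 0.5739 0.1202
baseFlo [0.5804 0.0177 0.006 ] in yaw10: 0.5746 -0.0833
roofBhi [0.763  0.2536 0.11  ] in yaw10: 0.7954 0.1172
roofBlo [0.7989 0.0603 0.11  ] in yaw10: 0.7972 -0.0793
chHi [0.5794 0.1617 0.036 ] in yaw10: 0.5986 0.0586
chLo [0.5992 0.0513 0.036 ] in yaw10: 0.599 -0.0536
panHi panLo (np.float64(10.55), np.float64(0.0896))
r1a r2a (np.float64(11.23), np.float64(0.0652))
r1a r1b (np.float64(13.96), np.float64(0.0191))
f1a f2a (np.float64(12.15), np.float64(0.0635))
baseFhi baseFlo (np.float64(10.2), np.float64(0.2035))
roofBhi roofBlo (np.float64(10.53), np.float64(0.1966))
hinge post (np.float64(6.92), np.float64(0.1354))
chHi chLo (np.float64(10.16), np.float64(0.1122))
```

Panel edge length of 89.6 mm, catch spacing of 65 mm and the 43 mm gate-to-panel gap all agree with the given sizes. Tote yaw is about 10.4°. Now I'll go over the panel.

```bash
python3 -c "
from h import *
go([.5892,.1060,.166],10.4)"
```

```text
t 1.7 pos [0.5784 0.136  0.3386] F [-0.1  0.7 -0.3] grip 0.6
delta cm [-3.18  0.56 17.25] turn [-0.05 -0.13 -0.47]
```

{"name": "move_arm", "arguments": {
  "delta_pos": [
    [-2,0.3,2],
    [-3.2,0.55,5],
    [-3.2,0.55,8.5],
    [-3.2,0.55,10],
    [-3.2,0.55,10.3]
  ],
  "turn": [
    [0,0,-0.5],
    [0,0,-0.5],
    [0,0,-0.5],
    [0,0,-0.5],
    [0,0,-0.5]
  ],
  "grip": 0.4
}}

```text
t: 2.12
tool_pos: [0.5859, 0.1076, 0.2321]
eef_rot: [0.639, 0.769, -0.002, -0.004]
contact_force: [0.4, 0.1, -0.4]
gripper_width: 0.4
```

```bash
python3 -c "
from h import *
go([.5892,.1060,.166],10.4)
im=get_image('wrist')
cv2.imwrite('pics/w2.png',im)"
```

```text
t 2.12 pos [0.5859 0.1076 0.2321] F [ 0.4  0.1 -0.4] grip 0.4
delta cm [-0.24  0.35  6.6 ] turn [-0.49 -0.21  0.21]
```

View pics/w2.png

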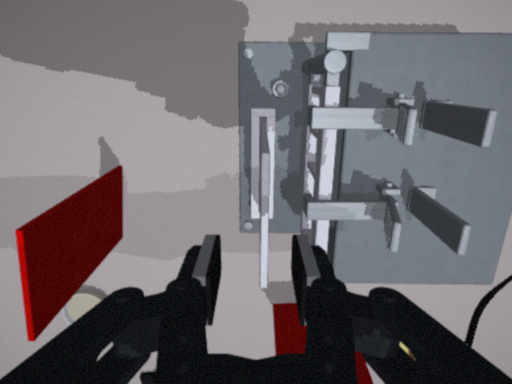

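The panel edge runs from about (265,152) to (264,286), between the pads. I'll re-measure it from closer.

```bash
python3 -c "
from h import *
for p in((265,130),(265.5,153),(264,286)):print(onz('wrist',*p,.173).round(4))
go([.5892,.1060,.166],10.4)
im=cv2.imread('pics/w2.png')
cv2.imwrite('pics/w2c.png',cv2.resize(im[100:300,180:340],None,fx=3,fy=3,interpolation=cv2.INTER_CUBIC))"
```

```text
[0.5811 0.16   0.173 ]
[0.5839 0.1472 0.173 ]
[0.6    0.0601 0.173 ]
t 2.17 pos [0.5871 0.1076 0.2335] F [0.1 0.2 0.3] grip 0.402
delta cm [-0.22  0.21  6.75] turn [-0.33 -0.2   0.21]
```

View pics/w2c.png

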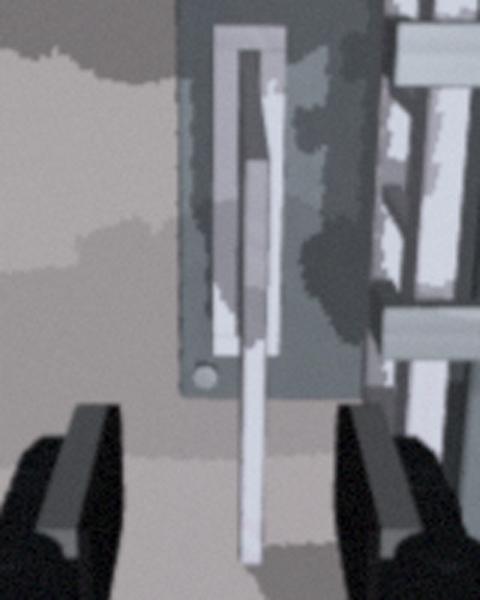

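{"name": "move_arm", "arguments": {
  "delta_pos": [
    [-0.1,0.3,3],
    [-0.2,0.3,5.5],
    [-0.2,0.3,6.7],
    [-0.2,0.3,6.7],
    [-0.2,0.3,6.7]
  ],
  "turn": [
    [-0.3,-0.2,0.2],
    [-0.3,-0.2,0.2],
    [-0.3,-0.2,0.2],
    [-0.3,-0.2,0.2],
    [-0.3,-0.2,0.2]
  ]
}}

```text
t: 2.58
tool_pos: [0.5905, 0.1077, 0.1677]
eef_rot: [0.639, 0.769, 0.001, 0.0]
contact_force: [0.3, 0.4, 0.6]
gripper_width: 0.405
```

```bash
python3 -c "
from h import *
go([.590,.1050,.166],10.4)
im=get_image('wrist')
cv2.imwrite('pics/w3.png',im)"
```

```text
t 2.58 pos [0.5905 0.1077 0.1677] F [0.3 0.4 0.6] grip 0.405
delta cm [-0.26 -0.1   0.16] turn [ 0.06 -0.04  0.11]
```

View pics/w3.png

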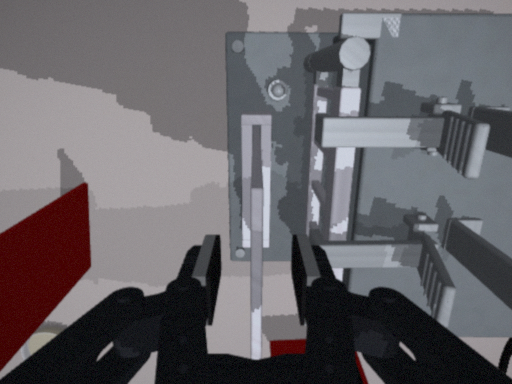

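The panel edge (x≈256) is centred between the pads (220 and 292). Closing.

{"name": "move_arm", "arguments": {
  "delta_pos": [
    [0,0,0.1],
    [0,0,0.1],
    [0,0,0.1],
    [0,0,0.1],
    [0,0,0.1]
  ],
  "turn": [
    [0,0,0],
    [0,0,0],
    [0,0,0],
    [0,0,0],
    [0,0,0]
  ],
  "grip": 0,
  "squeeze": 60
}}

```text
t: 3.05
tool_pos: [0.5917, 0.108, 0.1691]
eef_rot: [0.64, 0.769, 0.002, 0.001]
contact_force: [-1.9, 0.3, 6.7]
gripper_width: 0.041
```

{"name": "move_arm", "arguments": {
  "delta_pos": [
    [0,0,-1],
    [0,0,-2],
    [0,0,-3],
    [0,0,-4],
    [0,0,-5]
  ],
  "turn": [
    [0,0,0],
    [0,0,0],
    [0,0,0],
    [0,0,0],
    [0,0,0]
  ]
}}

```text
t: 3.47
tool_pos: [0.5918, 0.1079, 0.2206]
eef_rot: [0.64, 0.769, 0.003, 0.001]
contact_force: [0.2, -0.4, -0.9]
gripper_width: 0.042
```

{"name": "move_arm", "arguments": {
  "delta_pos": [
    [0,0,-3],
    [0,0,-6],
    [0,0,-9],
    [0,0,-12],
    [0,0,-15]
  ],
  "turn": [
    [0,0,0],
    [0,0,0],
    [0,0,0],
    [0,0,0],
    [0,0,0]
  ]
}}

```text
t: 3.88
tool_pos: [0.5907, 0.1074, 0.3731]
eef_rot: [0.64, 0.769, 0.003, 0.002]
contact_force: [1.2, -0.4, -1.0]
gripper_width: 0.042
```

```bash
python3 -c "
from h import *
go([.542,-.275,.37],18)
cv2.imwrite('pics/w4.png',get_image('wrist'));cv2.imwrite('pics/t4.png',cv2.resize(get_image('top')[140:260,160:400],None,fx=3.3,fy=3.3,interpolation=cv2.INTER_CUBIC))"
```

```text
t 3.88 pos [0.5907 0.1074 0.3731] F [ 1.2 -0.4 -1. ] grip 0.042
delta cm [-36.72 -11.73   0.18] turn [ 0.4  -0.04 -7.54]
```

View pics/w4.png

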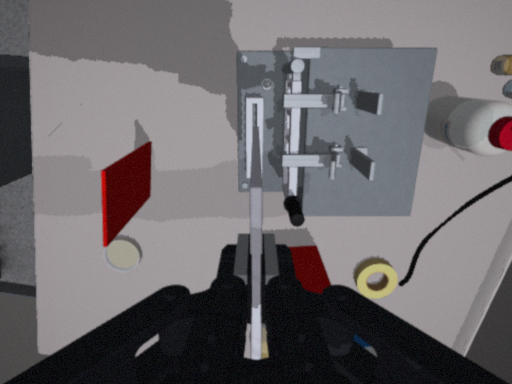

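View pics/t4.png

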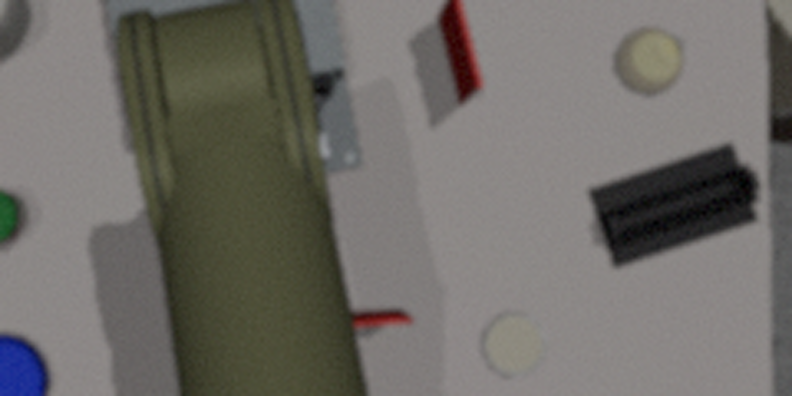

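The panel is out and held vertically between the fingers. Next I move toward the stand, stopping short to look.

{"name": "move_arm", "arguments": {
  "delta_pos": [
    [-3.8,-1,0],
    [-7.6,-2,0],
    [-11.4,-3,0],
    [-15.2,-4.2,0],
    [-19,-5.5,0]
  ],
  "turn": [
    [0,0,-1.5],
    [0,0,-3],
    [0,0,-4.5],
    [0,0,-6],
    [0,0,-7.5]
  ]
}}

```text
t: 4.4
tool_pos: [0.5735, -0.0907, 0.3758]
eef_rot: [0.587, 0.809, 0.007, 0.006]
contact_force: [0.9, 0.6, -0.8]
gripper_width: 0.041
```

{"name": "move_arm", "arguments": {
  "delta_pos": [
    [-2,0,0],
    [-4,0,0],
    [-5,0,0],
    [-5,0,0],
    [-5,0,0]
  ],
  "turn": [
    [0,0,0],
    [0,0,0],
    [0,0,0],
    [0,0,0],
    [0,0,0]
  ]
}}

```text
t: 4.82
tool_pos: [0.5889, -0.1373, 0.3754]
eef_rot: [0.587, 0.809, 0.007, 0.005]
contact_force: [-0.5, 0.1, -1.7]
gripper_width: 0.044
```

```bash
python3 -c "
from h import *
go([.542,-.275,.37],18)
cv2.imwrite('pics/w5.png',get_image('wrist'))
go([.542,-.275,.37],18)
"
```

```text
t 4.82 pos [ 0.5889 -0.1373  0.3754] F [-0.5  0.1 -1.7] grip 0.044
delta cm [-11.64  -8.73   0.38] turn [ 1.01 -0.03  0.07]
t 4.87 pos [ 0.5889 -0.1362  0.3755] F [ 0.5 -0.1 -0.9] grip 0.043
delta cm [-11.72  -8.8    0.38] turn [ 1.03 -0.06  0.16]
```

View pics/w5.png

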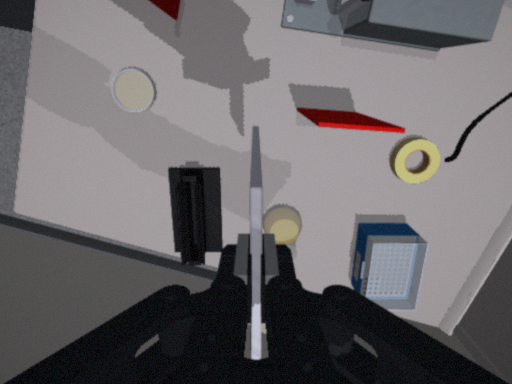

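The stand is visible at (169–222, 168–255), with the slot line at x≈192. The flask is at (283,225), the dish at (133,90).

```bash
python3 -c "
import cv2
im=cv2.imread('pics/w5.png')[155:275,155:235]
im=cv2.convertScaleAbs(im,alpha=2.2,beta=10)
cv2.imwrite('pics/w5c.png',cv2.resize(im,None,fx=5,fy=5,interpolation=cv2.INTER_CUBIC))"
```

```text
(no output)
```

View pics/w5c.png

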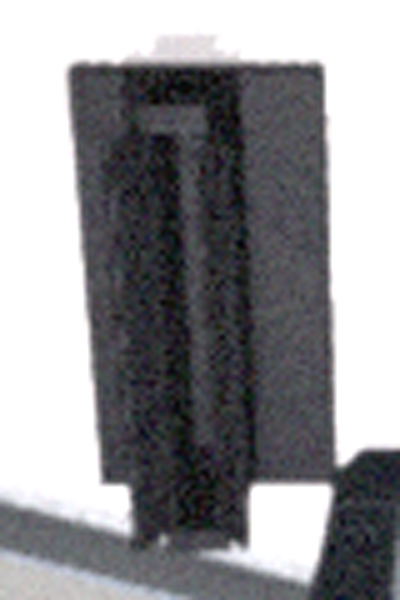

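```bash
python3 - <<'E'
from h import *
f=lambda x,y:(155+x/5-.4,155+y/5-.4)
C=[onz("wrist",*f(*p),.008) for p in((72,65),(322,65),(335,482),(103,482))]
C=np.array(C);print(C.round(4),C.mean(0).round(4))
print(np.linalg.norm(C[0]-C[1]),np.linalg.norm(C[1]-C[2]),np.linalg.norm(C[2]-C[3]),np.linalg.norm(C[3]-C[0]))
d=C[0]+C[1]-C[2]-C[3];print("yaw",np.degrees(np.arctan2(-d[0],d[1])))
E=[onz("wrist",*f(*p),.06) for p in((132,540),(248,540))];print(np.round(E,4),np.mean(E,0))
E
```

```text
[[ 0.4839 -0.2257  0.008 ]
 [ 0.5568 -0.2023  0.008 ]
 [ 0.601  -0.34    0.008 ]
 [ 0.5273 -0.3633  0.008 ]] [ 0.5422 -0.2828  0.008 ]
0.07653760559212605 0.14465215067887124 0.07737877439245018 0.14425126676809089
yaw 17.660094052117902
[[ 0.5438 -0.3478  0.06  ]
 [ 0.5772 -0.3373  0.06  ]] [ 0.56052633 -0.34254592  0.06      ]
```

```bash
python3 -c "
from h import *
go([.541,-.280,.30],17.7)"
```

```text
t 4.87 pos [ 0.5889 -0.1362  0.3755] F [ 0.5 -0.1 -0.9] grip 0.043
delta cm [-12.17  -9.17   7.38] turn [ 1.03 -0.06  0.46]
```

{"name": "move_arm", "arguments": {
  "delta_pos": [
    [-3,-2.3,0.4],
    [-6,-4.6,0.4],
    [-9,-6.9,0.6],
    [-12.2,-9.2,2],
    [-12.2,-9.2,4.5]
  ],
  "turn": [
    [0.5,0,0.5],
    [1,0,0.5],
    [1,0,0.5],
    [1,0,0.5],
    [1,0,0.5]
  ]
}}

```text
t: 5.28
tool_pos: [0.5376, -0.2903, 0.3313]
eef_rot: [0.594, 0.804, -0.003, 0.004]
contact_force: [-0.7, -1.5, -1.9]
gripper_width: 0.044
```

{"name": "move_arm", "arguments": {
  "delta_pos": [
    [0,0,1],
    [0,0,2],
    [0,0,2]
  ],
  "turn": [
    [0,0,0],
    [0,0,0],
    [0,0,0]
  ]
}}

```text
t: 5.53
tool_pos: [0.5372, -0.2881, 0.3094]
eef_rot: [0.593, 0.805, -0.003, 0.002]
contact_force: [-0.8, 1.2, -1.9]
gripper_width: 0.045
```

```bash
python3 -c "
from h import *
go([.541,-.280,.25],17.7)"
```

```text
t 5.53 pos [ 0.5372 -0.2881  0.3094] F [-0.8  1.2 -1.9] grip 0.045
delta cm [0.7  0.62 5.94] turn [-0.11  0.36 -0.49]
```

{"name": "move_arm", "arguments": {
  "delta_pos": [
    [0.4,0.3,2],
    [0.7,0.6,4],
    [0.7,0.6,6],
    [0.7,0.6,6],
    [0.7,0.6,6]
  ],
  "turn": [
    [0,0.3,-0.5],
    [0,0.3,-0.5],
    [0,0.3,-0.5],
    [0,0.3,-0.5],
    [0,0.3,-0.5]
  ]
}}

```text
t: 5.95
tool_pos: [0.5415, -0.2783, 0.2495]
eef_rot: [0.589, 0.808, -0.001, -0.001]
contact_force: [0.3, -0.6, -1.0]
gripper_width: 0.045
```

```bash
python3 -c "
from h import *
go([.541,-.280,.17],17.7)
im=get_image('wrist');cv2.imwrite('pics/w6.png',im)
s=get_image('scene');cv2.imwrite('pics/s6.png',s);
cv2.imwrite('pics/s6c.png',cv2.resize(cv2.convertScaleAbs(s[200:330,260:400],alpha=1.6),None,fx=4.5,fy=4.5,interpolation=cv2.INTER_CUBIC))
print(proj('scene',(.5418,-.2828,.008)),proj('scene',(.5418,-.2828,.06)))"
```

```text
t 5.95 pos [ 0.5415 -0.2783  0.2495] F [ 0.3 -0.6 -1. ] grip 0.045
delta cm [-0.15 -0.08  7.95] turn [-0.12 -0.01  0.15]
(np.float64(312.9713012826785), np.float64(289.59667957748036)) (np.float64(314.61169474382064), np.float64(279.1929266473232))
```

View pics/w6.png

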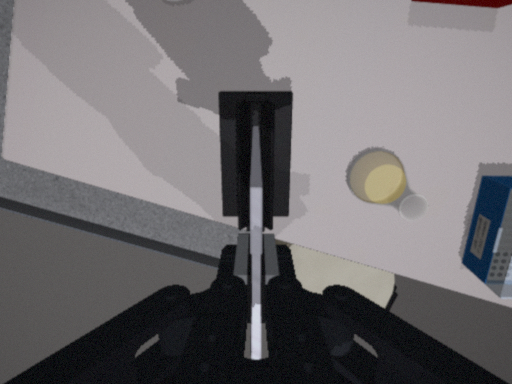

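View pics/s6c.png

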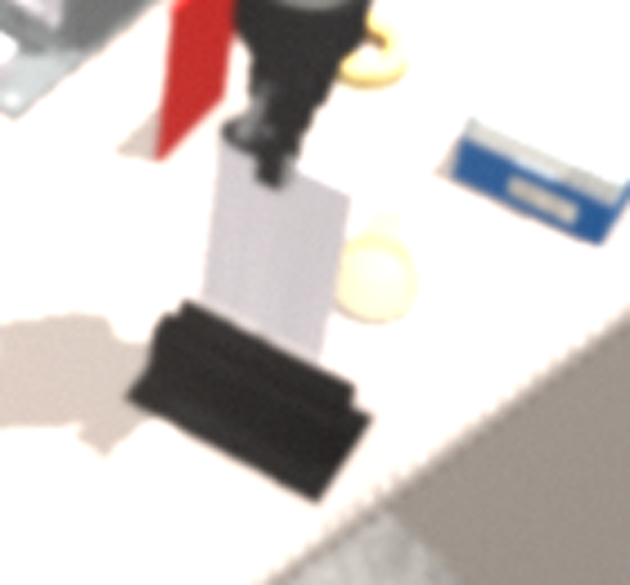

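The panel (x≈255) lines up with the stand's slot (x≈256) in the wrist view. Lowering.

{"name": "move_arm", "arguments": {
  "delta_pos": [
    [-0.1,0,2],
    [-0.1,0,4],
    [-0.1,0,5.5],
    [-0.1,0,6.5],
    [-0.1,0,7]
  ],
  "turn": [
    [0,0,0],
    [0,0,0],
    [0,0,0],
    [0,0,0],
    [0,0,0]
  ]
}}

```text
t: 6.47
tool_pos: [0.5429, -0.281, 0.1811]
eef_rot: [0.589, 0.808, -0.001, 0.002]
contact_force: [-0.4, 0.1, -0.8]
gripper_width: 0.04
```

{"name": "move_arm", "arguments": {
  "delta_pos": [
    [0,0,0.3],
    [0,0,0.5],
    [0,0,0.7],
    [0,0,0.7]
  ],
  "turn": [
    [0,0,0],
    [0,0,0],
    [0,0,0],
    [0,0,0]
  ]
}}

```text
t: 6.8
tool_pos: [0.5433, -0.2812, 0.1745]
eef_rot: [0.589, 0.808, -0.0, 0.002]
contact_force: [-0.5, 1.0, -1.0]
gripper_width: 0.042
```

```bash
python3 -c "
from h import *
go([.541,-.280,.17],17.7)"
```

```text
t 6.8 pos [ 0.5433 -0.2812  0.1745] F [-0.5  1.  -1. ] grip 0.042
delta cm [ 0.18 -0.18  0.45] turn [0.09 0.22 0.08]
```

{"name": "move_arm", "arguments": {
  "delta_pos": [
    [0,-0.1,0.3],
    [0,-0.1,0.5],
    [0,-0.1,0.6],
    [0,-0.1,0.6]
  ],
  "turn": [
    [0,0,0],
    [0,0,0],
    [0,0,0],
    [0,0,0]
  ]
}}

```text
t: 7.13
tool_pos: [0.5426, -0.2819, 0.1691]
eef_rot: [0.59, 0.808, -0.0, 0.003]
contact_force: [-1.0, -0.1, 3.7]
gripper_width: 0.044
```

{"name": "move_arm", "arguments": {
  "delta_pos": [
    [0,0,0],
    [0,0,0],
    [0,0,0],
    [0,0,0],
    [0,0,0]
  ],
  "turn": [
    [0,0,0],
    [0,0,0],
    [0,0,0],
    [0,0,0],
    [0,0,0]
  ],
  "grip": 0.5
}}

```text
t: 7.55
tool_pos: [0.5426, -0.2818, 0.169]
eef_rot: [0.589, 0.808, -0.0, 0.002]
contact_force: [-0.1, 0.2, 0.0]
gripper_width: 0.498
```

```bash
python3 -c "
from h import *
go([.541,-.280,.17],17.7)
im=get_image('wrist');cv2.imwrite('pics/w7.png',im)
s=get_image('scene');
cv2.imwrite('pics/s7c.png',cv2.resize(cv2.convertScaleAbs(s[200:330,260:400],alpha=1.6),None,fx=4.5,fy=4.5,interpolation=cv2.INTER_CUBIC))"
```

```text
t 7.55 pos [ 0.5426 -0.2818  0.169 ] F [-0.1  0.2  0. ] grip 0.498
delta cm [ 0.22 -0.1  -0.1 ] turn [0.13 0.26 0.06]
```

View pics/w7.png

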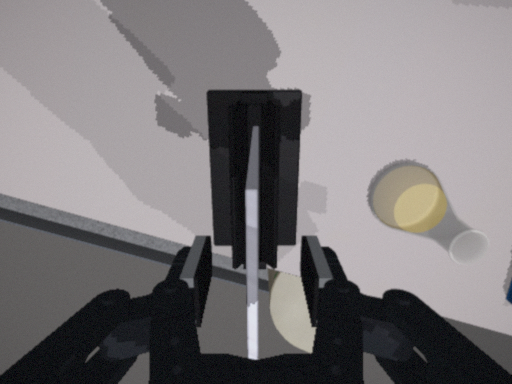

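View pics/s7c.png

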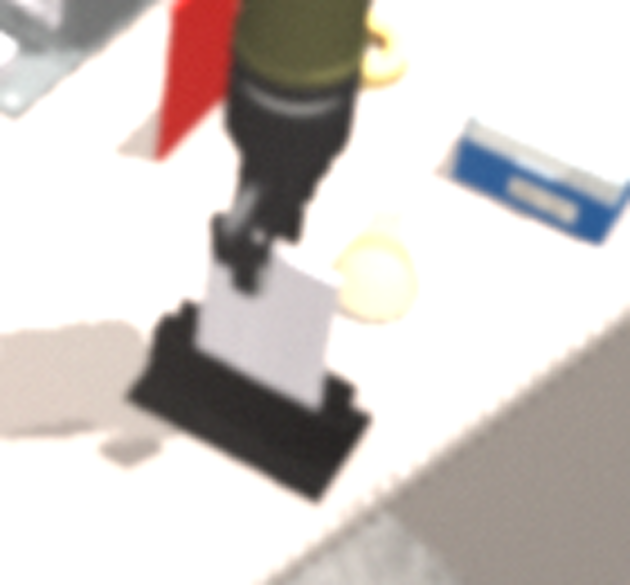

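The panel stands in the slot and the pads are clear of it on both sides. I'll rise straight up and open the gripper fully once clear.

{"name": "move_arm", "arguments": {
  "delta_pos": [
    [0,0,-2],
    [0,0,-5],
    [0,0,-9],
    [0,0,-13],
    [0,0,-16]
  ],
  "turn": [
    [0,0,0],
    [0,0,0],
    [0,0,0],
    [0,0,0],
    [0,0,0]
  ]
}}

```text
t: 8.07
tool_pos: [0.5425, -0.2817, 0.3324]
eef_rot: [0.59, 0.808, -0.0, 0.004]
contact_force: [1.3, 0.1, 0.4]
gripper_width: 0.501
```

```bash
python3 -c "
from h import *
go([.66,.17,.34],10.4)
s=get_image('scene');
cv2.imwrite('pics/s8c.png',cv2.resize(cv2.convertScaleAbs(s[200:330,260:400],alpha=1.6),None,fx=4.5,fy=4.5,interpolation=cv2.INTER_CUBIC))"
```

```text
t 8.07 pos [ 0.5425 -0.2817  0.3324] F [1.3 0.1 0.4] grip 0.501
delta cm [39.43 24.96 -0.91] turn [0.29 0.37 7.35]
```

View pics/s8c.png

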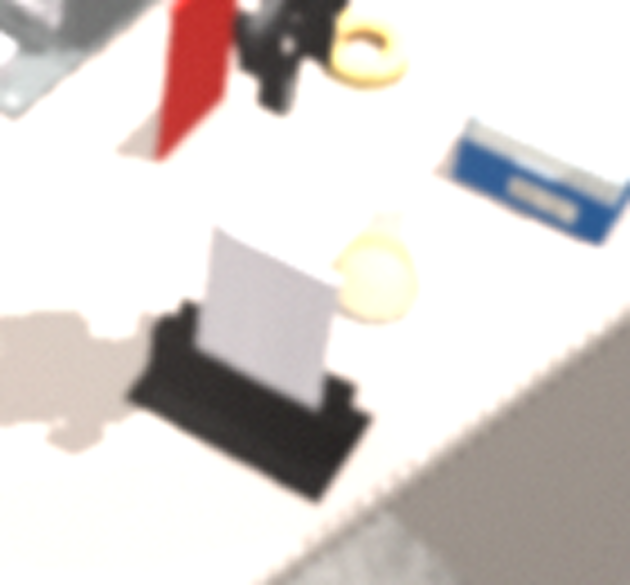

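The panel stands alone in the slot. Now to the catches.

{"name": "move_arm", "arguments": {
  "delta_pos": [
    [3.4,2.1,0],
    [6.8,4.2,0],
    [10.2,6.3,0],
    [13.6,8.4,0],
    [17,10.5,0]
  ],
  "turn": [
    [0,0,1.5],
    [0,0,3],
    [0,0,4.5],
    [0,0,6],
    [0,0,7.3]
  ],
  "grip": 1
}}

```text
t: 8.53
tool_pos: [0.5934, -0.0874, 0.337]
eef_rot: [0.64, 0.768, 0.002, 0.009]
contact_force: [0.3, 0.3, 0.6]
gripper_width: 1.004
```

```bash
python3 -c "
from h import *
go([.66,.17,.34],10.4)"
```

```text
t 8.53 pos [ 0.5934 -0.0874  0.337 ] F [0.3 0.3 0.6] grip 1.004
delta cm [24.12 11.18 -0.44] turn [ 0.81  0.7  -0.06]
```

{"name": "move_arm", "arguments": {
  "delta_pos": [
    [3.7,1.8,0],
    [7.4,3.6,0],
    [11.1,5.4,0],
    [14.8,7.2,0],
    [18.5,9,0]
  ],
  "turn": [
    [0.5,0.5,0],
    [0.8,0.7,0],
    [0.8,0.7,0],
    [0.8,0.7,0],
    [0.8,0.7,0]
  ]
}}

```text
t: 8.95
tool_pos: [0.6488, 0.1129, 0.3356]
eef_rot: [0.64, 0.768, -0.0, -0.0]
contact_force: [1.0, 0.0, -0.1]
gripper_width: 0.999
```

{"name": "move_arm", "arguments": {
  "delta_pos": [
    [2.5,1,0],
    [4,2,0],
    [4,2,0],
    [4,2,0]
  ],
  "turn": [
    [0,0,0],
    [0,0,0],
    [0,0,0],
    [0,0,0]
  ]
}}

```text
t: 9.28
tool_pos: [0.661, 0.157, 0.3347]
eef_rot: [0.64, 0.769, -0.001, -0.0]
contact_force: [0.5, -1.1, -0.4]
gripper_width: 1.0
```

```bash
python3 -c "
from h import *
go([.66,.17,.34],10.4)
im=get_image('wrist');cv2.imwrite('pics/w9.png',im);
go([.66,.17,.34],10.4)"
```

```text
t 9.28 pos [0.661  0.157  0.3347] F [ 0.5 -1.1 -0.4] grip 1.0
delta cm [ 1.29  0.14 -0.53] turn [-0.08  0.01  0.09]
t 9.33 pos [0.6611 0.155  0.3351] F [ 1.3 -0.8  0.1] grip 0.999
delta cm [ 1.49  0.16 -0.5 ] turn [-0.08  0.07 -0.07]
```

View pics/w9.png

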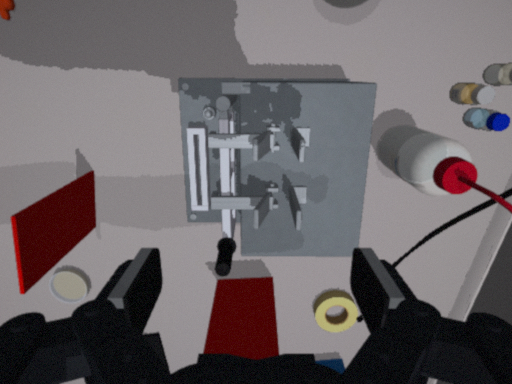

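```bash
python3 -c "
import cv2
im=cv2.imread('pics/w9.png')[90:285,190:325]
im=cv2.convertScaleAbs(im,alpha=1.4)
cv2.imwrite('pics/w9c.png',cv2.resize(im,None,fx=4,fy=3,interpolation=cv2.INTER_CUBIC))"
```

```text
(no output)
```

View pics/w9c.png

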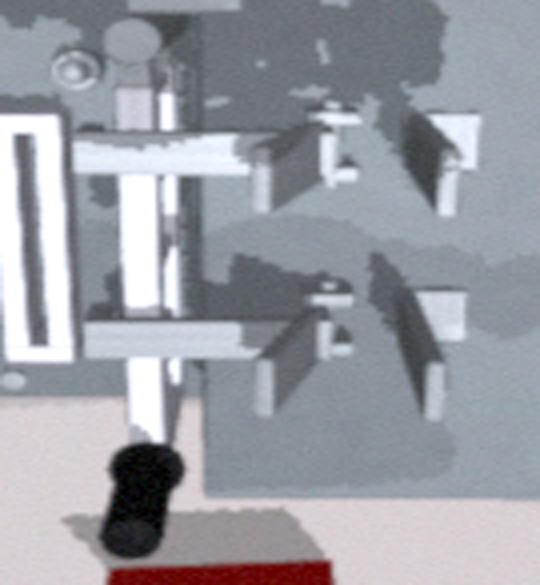

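```bash
python3 - <<'E'
from h import *
f=lambda x,y:(190+x/4-.4,90+y/3-.4)
th=np.radians(10.4);c,n=np.cos(th),np.sin(th)
s=get_state()
def T(k,x,y,z):
    P=onz("wrist",*f(x,y),z);print(k,P.round(4),"tote-ish",(c*P[0]+n*P[1]).round(4),(-n*P[0]+c*P[1]).round(4));return P
T("f1",253,180,.182);T("r1",457,185,.182);T("f2",256,388,.182);T("r2",444,390,.182)
T("f1mid",262,147,.182);T("f1b",262,212,.182)
T("post",132,535,.178);T("postbase",146,468,.132);T("hinge",132,42,.14);T("hinge",132,42,.16)
E
```

```text
f1 [0.6536 0.175  0.182 ] tote-ish 0.6744 0.0541
r1 [0.6967 0.1813 0.182 ] tote-ish 0.718 0.0526
f2 [0.6656 0.1116 0.182 ] tote-ish 0.6748 -0.0104
r2 [0.708  0.1186 0.182 ] tote-ish 0.7178 -0.0111
f1mid [0.6538 0.1846 0.182 ] tote-ish 0.6764 0.0635
f1b [0.6571 0.1661 0.182 ] tote-ish 0.6763 0.0448
post [0.6453 0.0529 0.178 ] tote-ish 0.6442 -0.0645
postbase [0.6448 0.052  0.132 ] tote-ish 0.6436 -0.0653
hinge [0.6191 0.2041 0.14  ] tote-ish 0.6457 0.089
hinge [0.6207 0.206  0.16  ] tote-ish 0.6477 0.0906
```

Post-to-hinge is 154 mm (given 155), catch spacing 64.5 mm and rear/front tab span 43.6 mm (given 46.5). I trust the fixed rear tab for the squeeze point. Approaching catch 1.

```bash
python3 -c "
from h import *
go([.6836,.1834,.22],10.4)"
```

```text
t 9.33 pos [0.6611 0.155  0.3351] F [ 1.3 -0.8  0.1] grip 0.999
delta cm [ 2.4   2.74 11.5 ] turn [-0.08  0.07 -0.07]
```

{"name": "move_arm", "arguments": {
  "delta_pos": [
    [1.2,1.4,2],
    [2.4,2.7,5],
    [2.4,2.7,8],
    [2.4,2.7,10],
    [2.4,2.7,10.5]
  ],
  "turn": [
    [0,0,0],
    [0,0,0],
    [0,0,0],
    [0,0,0],
    [0,0,0]
  ]
}}

```text
t: 9.75
tool_pos: [0.6807, 0.1804, 0.2256]
eef_rot: [0.641, 0.767, -0.005, -0.002]
contact_force: [-1.0, -0.5, -0.8]
gripper_width: 1.002
```

{"name": "move_arm", "arguments": {
  "delta_pos": [
    [0,0,0],
    [0,0,0]
  ],
  "turn": [
    [0,0,0],
    [0,0,0]
  ]
}}

```text
t: 9.92
tool_pos: [0.6809, 0.1782, 0.226]
eef_rot: [0.642, 0.766, -0.005, -0.001]
contact_force: [0.1, 0.3, 1.2]
gripper_width: 0.997
```

```bash
python3 -c "
from h import *
go([.6836,.1834,.172],10.4)
im=get_image('wrist');cv2.imwrite('pics/w10.png',im)
go([.6836,.1834,.172],10.4)
for p in((.6836,.1834,.172),(.6836,.1834,.182)):print(proj('wrist',p))"
```

```text
t 9.92 pos [0.6809 0.1782 0.226 ] F [0.1 0.3 1.2] grip 0.997
delta cm [0.49 0.41 5.4 ] turn [-0.58  0.28 -0.35]
t 9.97 pos [0.6815 0.1789 0.227 ] F [ 0.3 -0.2 -0. ] grip 0.998
delta cm [0.43 0.33 5.5 ] turn [-0.45  0.24 -0.32]
(np.float64(263.16416332640495), np.float64(213.4196648392747))
(np.float64(263.3975612601123), np.float64(220.60081904825586))
```

View pics/w10.png

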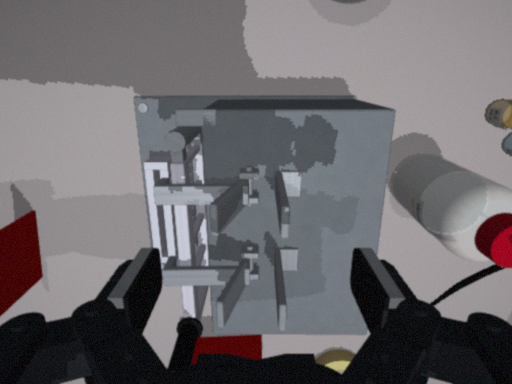

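```bash
python3 - <<'E'
from h import *
im=cv2.imread('pics/w10.png')[160:340,200:300]
cv2.imwrite('pics/w10c.png',cv2.resize(cv2.convertScaleAbs(im,alpha=1.5),None,fx=4,fy=3.3,interpolation=cv2.INTER_CUBIC))
E
```

```text
(no output)
```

View pics/w10c.png

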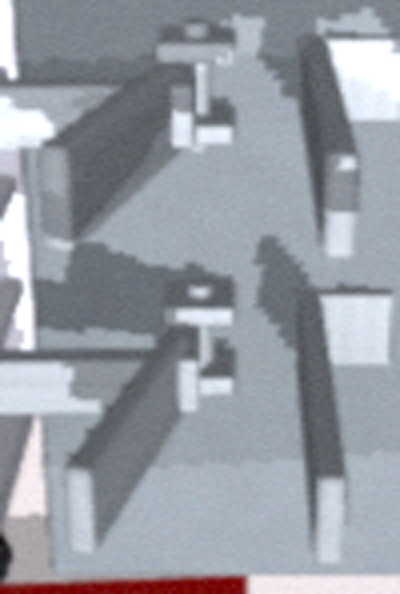

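```bash
python3 - <<'E'
from h import *
f=lambda x,y:(200+x/4-.4,160+y/3.3-.4)
th=np.radians(10.4);c,n=np.cos(th),np.sin(th)
def T(k,x,y,z=.182):
    P=onz("wrist",*f(x,y),z);print(k,P.round(4),"tote",(c*P[0]+n*P[1]).round(4),(-n*P[0]+c*P[1]).round(4))
T("f1a",38,145);T("f1b",46,240);T("r1a",357,155);T("r1b",354,255);T("f2a",70,468);T("f2b",76,550);T("r2a",346,478);T("r2b",342,560)
E
```

```text
f1a [0.6524 0.1882 0.182 ] tote 0.6757 0.0673
f1b [0.6558 0.171  0.182 ] tote 0.6759 0.0498
r1a [0.6958 0.1942 0.182 ] tote 0.7195 0.0654
r1b [0.6992 0.1759 0.182 ] tote 0.7195 0.0468
f2a [0.6656 0.1252 0.182 ] tote 0.6772 0.003
f2b [0.6691 0.1068 0.182 ] tote 0.6774 -0.0157
r2a [0.7074 0.1306 0.182 ] tote 0.7194 0.0008
r2b [0.7106 0.1121 0.182 ] tote 0.7192 -0.018
```

```bash
python3 -c "
from h import *
go([.685,.184,.173],10.4)"
```

```text
t 9.97 pos [0.6815 0.1789 0.227 ] F [ 0.3 -0.2 -0. ] grip 0.998
delta cm [0.47 0.48 5.4 ] turn [-0.45  0.24 -0.32]
```

{"name": "move_arm", "arguments": {
  "delta_pos": [
    [0.5,0.5,1],
    [0.5,0.5,2.5],
    [0.5,0.5,4],
    [0.5,0.5,5.2],
    [0.5,0.5,5.4]
  ],
  "turn": [
    [-0.5,0.2,-0.3],
    [-0.5,0.2,-0.3],
    [-0.5,0.2,-0.3],
    [-0.5,0.2,-0.3],
    [-0.5,0.2,-0.3]
  ]
}}

```text
t: 10.38
tool_pos: [0.6842, 0.1843, 0.1711]
eef_rot: [0.64, 0.768, -0.001, -0.0]
contact_force: [-0.2, 0.9, -1.1]
gripper_width: 0.998
```

```bash
python3 -c "
from h import *
go([.685,.184,.173],10.4)"
```

```text
t 10.38 pos [0.6842 0.1843 0.1711] F [-0.2  0.9 -1.1] grip 0.998
delta cm [-0.05  0.07 -0.19] turn [-0.1   0.04 -0.01]
```

Well positioned. I'll squeeze with moderate force, closing gradually.

{"name": "move_arm", "arguments": {
  "delta_pos": [
    [0,0.1,-0.2],
    [0,0.1,-0.2],
    [0,0.1,-0.2],
    [0,0.1,-0.2],
    [0,0.1,-0.2]
  ],
  "turn": [
    [0,0,0],
    [0,0,0],
    [0,0,0],
    [0,0,0],
    [0,0,0]
  ],
  "grip": 0.45,
  "squeeze": 30
}}

```text
t: 10.8
tool_pos: [0.6851, 0.1845, 0.1738]
eef_rot: [0.64, 0.768, -0.001, -0.0]
contact_force: [-3.1, -0.7, 2.0]
gripper_width: 0.448
```

{"name": "move_arm", "arguments": {
  "delta_pos": [
    [0,0,0],
    [0,0,0],
    [0,0,0],
    [0,0,0],
    [0,0,0]
  ],
  "turn": [
    [0,0,0],
    [0,0,0],
    [0,0,0],
    [0,0,0],
    [0,0,0]
  ],
  "grip": 0.28
}}

```text
t: 11.22
tool_pos: [0.6852, 0.1845, 0.1745]
eef_rot: [0.64, 0.768, -0.001, -0.0]
contact_force: [-3.4, 0.0, 5.9]
gripper_width: 0.291
```

```bash
python3 -c "
from h import *
go([.685,.184,.173],10.4)
im=get_image('wrist');cv2.imwrite('pics/w11.png',im)"
```

```text
t 11.22 pos [0.6852 0.1845 0.1745] F [-3.4  0.   5.9] grip 0.291
delta cm [-0.05 -0.03  0.15] turn [-0.07  0.02 -0.02]
```

View pics/w11.png

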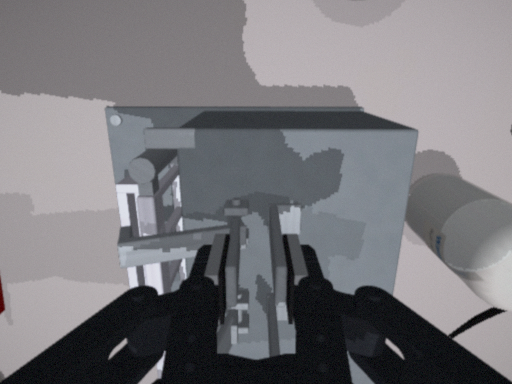

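Catch 1's hook arm has lifted, and the fingers stopped at about 25 mm against the two tabs. I'll press to the end.

{"name": "move_arm", "arguments": {
  "delta_pos": [
    [0,0,0],
    [0,0,0],
    [0,0,0],
    [0,0,0]
  ],
  "turn": [
    [0,0,0],
    [0,0,0],
    [0,0,0],
    [0,0,0]
  ],
  "grip": 0.22,
  "squeeze": 30
}}

```text
t: 11.6
tool_pos: [0.6852, 0.1845, 0.1745]
eef_rot: [0.64, 0.768, -0.001, -0.0]
contact_force: [-3.0, -0.4, 2.7]
gripper_width: 0.293
```

{"name": "move_arm", "arguments": {
  "delta_pos": [
    [0,0,0],
    [0,0,0],
    [0,0,0],
    [0,0,0],
    [0,0,0]
  ],
  "turn": [
    [0,0,0],
    [0,0,0],
    [0,0,0],
    [0,0,0],
    [0,0,0]
  ],
  "grip": 1
}}

```text
t: 12.02
tool_pos: [0.6856, 0.1846, 0.1744]
eef_rot: [0.64, 0.768, -0.0, 0.0]
contact_force: [-0.7, -0.9, 0.4]
gripper_width: 0.976
```

{"name": "move_arm", "arguments": {
  "delta_pos": [
    [0,0,-1],
    [0,0,-3],
    [0,0,-5],
    [0,0,-6],
    [0,0,-6]
  ],
  "turn": [
    [0,0,0],
    [0,0,0],
    [0,0,0],
    [0,0,0],
    [0,0,0]
  ]
}}

```text
t: 12.43
tool_pos: [0.6877, 0.185, 0.2382]
eef_rot: [0.64, 0.768, 0.002, 0.002]
contact_force: [0.3, 0.1, 0.2]
gripper_width: 1.001
```

```bash
python3 -c "
from h import *
go([.6967,.1203,.230],10.4)
im=get_image('wrist');cv2.imwrite('pics/w12.png',im)
s=get_image('scene');
cv2.imwrite('pics/s12c.png',cv2.resize(cv2.convertScaleAbs(s[130:250,200:340],alpha=1.2),None,fx=4.5,fy=4.5,interpolation=cv2.INTER_CUBIC))"
```

```text
t 12.43 pos [0.6877 0.185  0.2382] F [0.3 0.1 0.2] grip 1.001
delta cm [-6.52 -0.28  0.81] turn [ 0.36 -0.   -0.02]
```

View pics/w12.png

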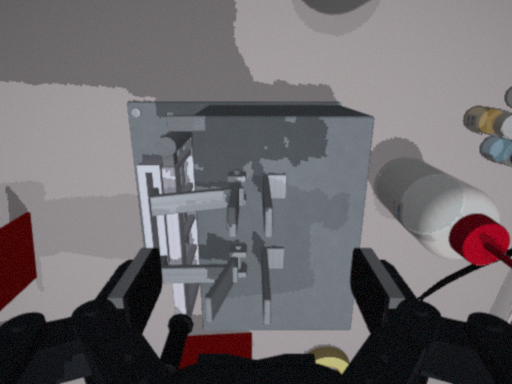

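View pics/s12c.png

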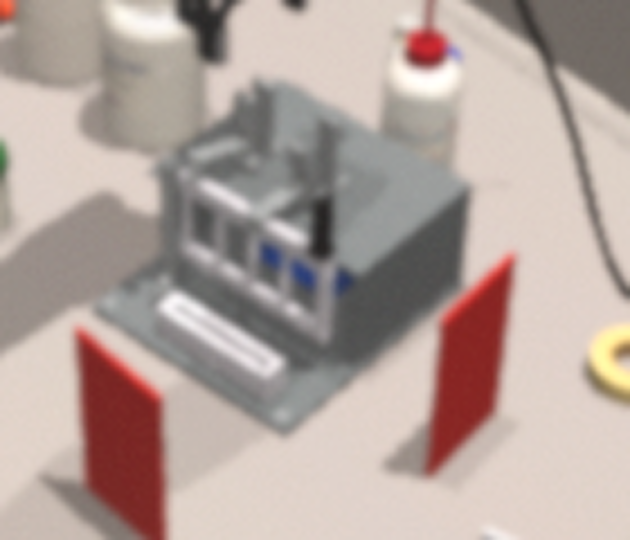

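Catch 1's front tab (233,210) now stands upright with its hook lifted. Catch 2 (210,300) still leans. On to catch 2.

{"name": "move_arm", "arguments": {
  "delta_pos": [
    [-3,-0.1,0],
    [-6,-0.2,0],
    [-6.5,-0.3,0.5],
    [-6.5,-0.3,1],
    [-6.5,-0.3,1]
  ],
  "turn": [
    [0.3,0,0],
    [0.3,0,0],
    [0.3,0,0],
    [0.3,0,0],
    [0.3,0,0]
  ]
}}

```text
t: 12.95
tool_pos: [0.6928, 0.1202, 0.222]
eef_rot: [0.641, 0.768, -0.004, -0.003]
contact_force: [-0.6, 1.5, -0.6]
gripper_width: 1.001
```

```bash
python3 -c "
from h import *
go([.6967,.1203,.173],10.4)"
```

```text
t 12.95 pos [0.6928 0.1202 0.222 ] F [-0.6  1.5 -0.6] grip 1.001
delta cm [-0.06  0.43  4.9 ] turn [-0.56 -0.03 -0.06]
```

{"name": "move_arm", "arguments": {
  "delta_pos": [
    [0,0.4,0.7],
    [0,0.4,2.2],
    [0,0.4,4],
    [0,0.4,4.8],
    [0,0.4,4.8]
  ],
  "turn": [
    [-0.5,0,0],
    [-0.5,0,0],
    [-0.5,0,0],
    [-0.5,0,0],
    [-0.5,0,0]
  ]
}}

```text
t: 13.37
tool_pos: [0.6942, 0.1225, 0.1708]
eef_rot: [0.64, 0.769, -0.002, -0.003]
contact_force: [0.7, -0.1, -0.1]
gripper_width: 1.002
```

```bash
python3 -c "
from h import *
go([.6967,.1203,.173],10.4)"
```

```text
t 13.37 pos [0.6942 0.1225 0.1708] F [ 0.7 -0.1 -0.1] grip 1.002
delta cm [-0.26  0.2  -0.22] turn [-0.38 -0.1   0.05]
```

{"name": "move_arm", "arguments": {
  "delta_pos": [
    [-0.2,0.2,-0.2],
    [-0.2,0.2,-0.2],
    [-0.2,0.2,-0.2],
    [-0.2,0.2,-0.2],
    [-0.2,0.2,-0.2]
  ],
  "turn": [
    [-0.3,0,0],
    [-0.3,0,0],
    [-0.3,0,0],
    [-0.3,0,0],
    [-0.3,0,0]
  ],
  "grip": 0.45
}}

```text
t: 13.78
tool_pos: [0.6963, 0.1208, 0.1735]
eef_rot: [0.64, 0.769, 0.0, -0.001]
contact_force: [-2.6, -0.1, 1.4]
gripper_width: 0.449
```

{"name": "move_arm", "arguments": {
  "delta_pos": [
    [0,0,0],
    [0,0,0],
    [0,0,0],
    [0,0,0],
    [0,0,0]
  ],
  "turn": [
    [0,0,0],
    [0,0,0],
    [0,0,0],
    [0,0,0],
    [0,0,0]
  ],
  "grip": 0.22
}}

```text
t: 14.2
tool_pos: [0.6967, 0.1208, 0.1742]
eef_rot: [0.64, 0.768, 0.0, -0.001]
contact_force: [-0.2, 0.2, 6.3]
gripper_width: 0.294
```

{"name": "move_arm", "arguments": {
  "delta_pos": [
    [0,0,0],
    [0,0,0],
    [0,0,0],
    [0,0,0]
  ],
  "turn": [
    [0,0,0],
    [0,0,0],
    [0,0,0],
    [0,0,0]
  ]
}}

```text
t: 14.53
tool_pos: [0.6967, 0.1208, 0.1742]
eef_rot: [0.64, 0.768, 0.0, -0.001]
contact_force: [-1.5, 1.0, 3.9]
gripper_width: 0.299
```

{"name": "move_arm", "arguments": {
  "delta_pos": [
    [0,0,0],
    [0,0,0],
    [0,0,0],
    [0,0,0],
    [0,0,0]
  ],
  "turn": [
    [0,0,0],
    [0,0,0],
    [0,0,0],
    [0,0,0],
    [0,0,0]
  ],
  "grip": 1
}}

```text
t: 14.95
tool_pos: [0.697, 0.1209, 0.1741]
eef_rot: [0.64, 0.768, 0.001, -0.001]
contact_force: [0.1, -0.0, -0.6]
gripper_width: 0.969
```

{"name": "move_arm", "arguments": {
  "delta_pos": [
    [0,0,-1],
    [0,0,-3],
    [0,0,-6],
    [0,0,-9],
    [0,0,-10]
  ],
  "turn": [
    [0,0,0],
    [0,0,0],
    [0,0,0],
    [0,0,0],
    [0,0,0]
  ]
}}

```text
t: 15.37
tool_pos: [0.6997, 0.1208, 0.2802]
eef_rot: [0.64, 0.768, 0.004, 0.002]
contact_force: [1.4, -0.5, 0.2]
gripper_width: 1.001
```

```bash
python3 -c "
from h import *
go([.64,.11,.29],10.4)
im=get_image('wrist');cv2.imwrite('pics/w13.png',im)"
```

```text
t 15.37 pos [0.6997 0.1208 0.2802] F [ 1.4 -0.5  0.2] grip 1.001
delta cm [ 0.01 -6.05 -1.04] turn [ 0.55 -0.09  0.03]
```

View pics/w13.png

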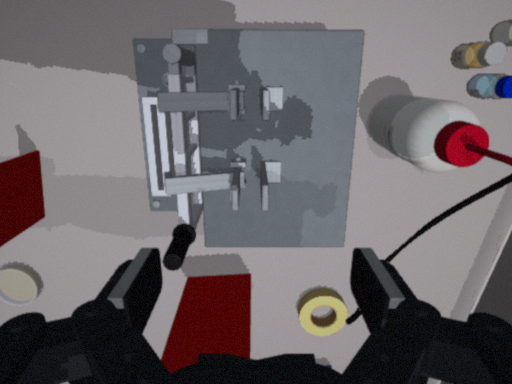

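Both front tabs stand upright (233–237 against rear 265), so both catches are open. Now the post, base at about (183,232) and top at about (174,262) in this view.

```bash
python3 -c "
from h import *
print(get_state()['q'].round(2))
go([.6452,.0535,.25],10.4)
print(onz('wrist',174,261,.178),onz('wrist',184,231,.132))"
```

```text
[-0.3   0.78  0.14  1.25 -0.11  1.1   0.03]
t 15.42 pos [0.7    0.1209 0.2805] F [-0.3 -0.3  2.5] grip 1.003
delta cm [-5.64 -6.64  2.97] turn [ 0.62 -0.1   0.03]
[0.64735584 0.05453525 0.178     ] [0.64578491 0.05745811 0.132     ]
```

{"name": "move_arm", "arguments": {
  "delta_pos": [
    [-2.5,-3,0],
    [-5,-6,0.5],
    [-5.6,-6.6,2],
    [-5.6,-6.6,3],
    [-5.6,-6.6,3]
  ],
  "turn": [
    [0.6,0,0],
    [0.6,0,0],
    [0.6,0,0],
    [0.6,0,0],
    [0.6,0,0]
  ],
  "grip": 0.55
}}

```text
t: 15.83
tool_pos: [0.6436, 0.0538, 0.2471]
eef_rot: [0.64, 0.768, -0.001, -0.003]
contact_force: [0.0, 0.9, -0.7]
gripper_width: 0.548
```

{"name": "move_arm", "arguments": {
  "delta_pos": [
    [0,0,0],
    [0,0,0]
  ],
  "turn": [
    [0,0,0],
    [0,0,0]
  ]
}}

```text
t: 16.0
tool_pos: [0.6439, 0.0556, 0.2465]
eef_rot: [0.639, 0.769, -0.001, -0.003]
contact_force: [-0.3, 0.6, -0.1]
gripper_width: 0.549
```

```bash
python3 -c "
from h import *
im=get_image('wrist');cv2.imwrite('pics/w14.png',im)
go([.6458,.0545,.157],10.4)"
```

```text
t 16.05 pos [0.6442 0.0554 0.2469] F [ 0.2 -0.1  0.3] grip 0.551
delta cm [-0.15  0.18  8.99] turn [-0.25 -0.2   0.1 ]
```

View pics/w14.png

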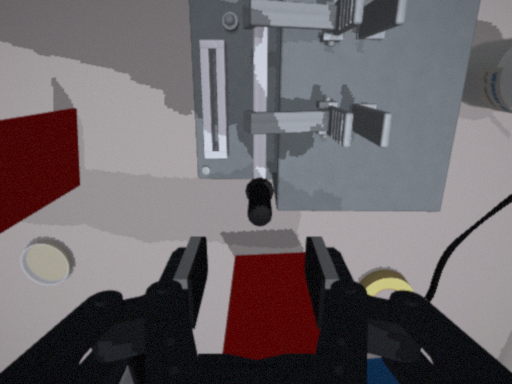

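```bash
python3 -c "
from h import *
P=onz('wrist',260,213,.178);print(P);print(onz('wrist',259.5,192,.132));go([P[0],P[1],.157],10.4)"
```

```text
[0.64570548 0.05457003 0.178     ]
[0.64605545 0.05248503 0.132     ]
t 16.05 pos [0.6442 0.0554 0.2469] F [ 0.2 -0.1  0.3] grip 0.551
delta cm [-0.14  0.17  8.99] turn [-0.25 -0.2   0.1 ]
```

The post is at (0.646, 0.054), consistent across three views. Descending.

{"name": "move_arm", "arguments": {
  "delta_pos": [
    [-0.1,0.2,2],
    [-0.15,0.2,4.5],
    [-0.15,0.2,7],
    [-0.15,0.2,8.8],
    [-0.15,0.2,9]
  ],
  "turn": [
    [-0.2,-0.2,0.1],
    [-0.2,-0.2,0.1],
    [-0.2,-0.2,0.1],
    [-0.2,-0.2,0.1],
    [-0.2,-0.2,0.1]
  ]
}}

```text
t: 16.47
tool_pos: [0.6442, 0.0556, 0.1535]
eef_rot: [0.64, 0.769, -0.002, -0.002]
contact_force: [-0.6, -0.8, -0.2]
gripper_width: 0.548
```

```bash
python3 -c "
from h import *
go([.646,.054,.157],10.4)"
```

```text
t 16.47 pos [0.6442 0.0556 0.1535] F [-0.6 -0.8 -0.2] grip 0.548
delta cm [-0.19  0.15 -0.35] turn [-0.38 -0.05  0.09]
```

{"name": "move_arm", "arguments": {
  "delta_pos": [
    [-0.2,0.1,-0.3],
    [-0.2,0.1,-0.3],
    [-0.2,0.1,-0.3],
    [-0.2,0.1,-0.3],
    [-0.2,0.1,-0.3]
  ],
  "turn": [
    [-0.3,0,0],
    [-0.3,0,0],
    [-0.3,0,0],
    [-0.3,0,0],
    [-0.3,0,0]
  ],
  "grip": 0,
  "squeeze": 60
}}

```text
t: 16.88
tool_pos: [0.6466, 0.0538, 0.1582]
eef_rot: [0.64, 0.769, 0.001, 0.0]
contact_force: [-0.5, -0.7, 5.2]
gripper_width: 0.17
```

```bash
cat >> h.py <<'E'
def gate(th,z=.157,off=(0,0)):
    a=np.radians(10.4);ex=np.array([np.cos(a),np.sin(a)]);ey=np.array([-ex[1],ex[0]])
    H=np.array([.646,.054])+.155*ey+np.array(off)
    p=H+.155*(-np.sin(th)*ex-np.cos(th)*ey)
    s=get_state();d=np.array(s["tool_pos"])[:2]-H
    print("hinge",H.round(4),"now ang",round(float(np.arctan2(-d@ex,-d@ey)),3),"r",round(float(np.linalg.norm(d)),4))
    go([p[0],p[1],z],10.4-np.degrees(th))
E
python3 -c "
from h import *
gate(np.radians(20))"
```

```text
hinge [0.618  0.2065] now ang -0.004 r 0.1553
t 16.88 pos [0.6466 0.0538 0.1582] F [-0.5 -0.7  5.2] grip 0.17
delta cm [ 0.97 -5.36  0.11] turn [ 0.08 -0.06 20.08]
```

The post is gripped at 0.17 × 85 ≈ 14.5 mm, which fits 16 mm given the reading offset. I'll swing along the arc, turning with the gate.

{"name": "move_arm", "arguments": {
  "delta_pos": [
    [0.04,-1.1,0.1],
    [0.15,-2.2,0.1],
    [0.35,-3.2,0.1],
    [0.6,-4.3,0.1],
    [0.93,-5.3,0.1]
  ],
  "turn": [
    [0,0,4],
    [0,0,8],
    [0,0,12],
    [0,0,16],
    [0,0,20]
  ]
}}

```text
t: 17.3
tool_pos: [0.5936, 0.0534, 0.1582]
eef_rot: [0.764, 0.645, 0.002, 0.001]
contact_force: [1.1, 0.6, 0.8]
gripper_width: 0.169
```

```bash
python3 -c "
from h import *
gate(np.radians(40))"
```

```text
hinge [0.618  0.2065] now ang 0.34 r 0.155
t 17.3 pos [0.5936 0.0534 0.1582] F [1.1 0.6 0.8] grip 0.169
delta cm [ 0.92 -5.45  0.1 ] turn [ 0.23 -0.17 19.89]
```

{"name": "move_arm", "arguments": {
  "delta_pos": [
    [0.04,-1.1,0.1],
    [0.15,-2.2,0.1],
    [0.35,-3.2,0.1],
    [0.6,-4.3,0.1],
    [0.93,-5.4,0.1]
  ],
  "turn": [
    [0,0,4],
    [0,0,8],
    [0,0,12],
    [0,0,16],
    [0,0,20]
  ]
}}

```text
t: 17.72
tool_pos: [0.543, 0.0713, 0.1581]
eef_rot: [0.866, 0.501, 0.004, 0.002]
contact_force: [2.0, 0.4, 0.9]
gripper_width: 0.171
```

```bash
python3 -c "
from h import *
gate(np.radians(60))"
```

```text
hinge [0.618  0.2065] now ang 0.688 r 0.1546
t 17.72 pos [0.543  0.0713 0.1581] F [2.  0.4 0.9] grip 0.171
delta cm [ 0.86 -5.46  0.08] turn [ 0.32 -0.36 19.68]
```

{"name": "move_arm", "arguments": {
  "delta_pos": [
    [0.04,-1.1,0.1],
    [0.15,-2.2,0.1],
    [0.33,-3.3,0.1],
    [0.58,-4.4,0.1],
    [0.9,-5.5,0.1]
  ],
  "turn": [
    [0,0,4],
    [0,0,8],
    [0.2,-0.2,12],
    [0.3,-0.3,16],
    [0.3,-0.3,20]
  ]
}}

```text
t: 18.13
tool_pos: [0.5011, 0.1061, 0.1582]
eef_rot: [0.94, 0.341, 0.002, 0.001]
contact_force: [1.2, -1.7, 4.5]
gripper_width: 0.171
```

```bash
python3 -c "
from h import *
gate(np.radians(80));print(get_state()['q'].round(2))"
```

```text
hinge [0.618  0.2065] now ang 1.043 r 0.1541
t 18.13 pos [0.5011 0.1061 0.1582] F [ 1.2 -1.7  4.5] grip 0.171
delta cm [ 0.79 -5.37  0.1 ] turn [ 0.12 -0.26 19.44]
[-0.52  0.72  0.37  2.01 -0.52  0.49 -0.65]
```

{"name": "move_arm", "arguments": {
  "delta_pos": [
    [0.04,-1.1,0.1],
    [0.15,-2.2,0.1],
    [0.33,-3.3,0.1],
    [0.55,-4.4,0.1],
    [0.8,-5.4,0.1]
  ],
  "turn": [
    [0,0,4],
    [0,0,8],
    [0.1,-0.2,12],
    [0.1,-0.2,16],
    [0.1,-0.2,19.5]
  ]
}}

```text
t: 18.55
tool_pos: [0.4743, 0.1524, 0.1581]
eef_rot: [0.985, 0.175, 0.003, 0.001]
contact_force: [2.8, -1.6, 1.3]
gripper_width: 0.169
```

```bash
python3 -c "
from h import *
gate(1.57);print(get_state()['q'].round(2))"
```

```text
hinge [0.618  0.2065] now ang 1.393 r 0.1536
t 18.55 pos [0.4743 0.1524 0.1581] F [ 2.8 -1.6  1.3] grip 0.169
delta cm [ 0.08 -2.74  0.11] turn [ 0.09 -0.31  9.66]
[-0.68  0.73  0.47  2.06 -0.67  0.5  -0.94]
```

{"name": "move_arm", "arguments": {
  "delta_pos": [
    [0.02,-0.9,0.1],
    [0.08,-1.8,0.1],
    [0.1,-2.7,0.1],
    [0.1,-2.8,0.1],
    [0.1,-2.8,0.1]
  ],
  "turn": [
    [0,0,3.3],
    [0,-0.2,6.6],
    [0,-0.3,9.6],
    [0,-0.3,9.6],
    [0,-0.3,9.6]
  ]
}}

```text
t: 18.97
tool_pos: [0.4672, 0.1789, 0.1581]
eef_rot: [0.996, 0.092, 0.002, 0.001]
contact_force: [0.9, -3.5, 4.1]
gripper_width: 0.167
```

{"name": "move_arm", "arguments": {
  "delta_pos": [
    [0,0,0],
    [0,0,0],
    [0,0,0],
    [0,0,0],
    [0,0,0]
  ],
  "turn": [
    [0,0,0],
    [0,0,0],
    [0,0,0],
    [0,0,0],
    [0,0,0]
  ]
}}

```text
t: 19.38
tool_pos: [0.4673, 0.1784, 0.1581]
eef_rot: [0.996, 0.091, 0.002, 0.001]
contact_force: [0.9, -3.2, 0.8]
gripper_width: 0.168
```

```bash
python3 -c "
from h import *
gate(1.57)
cv2.imwrite('pics/w20.png',get_image('wrist'));cv2.imwrite('pics/t20.png',cv2.resize(get_image('top')[100:260,140:400],None,fx=3,fy=3,interpolation=cv2.INTER_CUBIC))
cv2.imwrite('pics/s20.png',cv2.resize(get_image('scene')[130:320,150:400],None,fx=3,fy=3,interpolation=cv2.INTER_CUBIC))
gate(1.57);print(get_state()['joint_velocities'].round(3))"
```

```text
hinge [0.618  0.2065] now ang 1.568 r 0.1533
t 19.38 pos [0.4673 0.1784 0.1581] F [ 0.9 -3.2  0.8] grip 0.168
delta cm [-0.17 -0.03  0.11] turn [ 0.16 -0.24  0.03]
hinge [0.618  0.2065] now ang 1.57 r 0.1533
t 19.53 pos [0.4672 0.1786 0.1582] F [ 0.2 -3.1  0.9] grip 0.169
delta cm [-0.17 -0.01  0.11] turn [ 0.15 -0.25  0.04]
[-0.001  0.001 -0.    -0.001 -0.     0.001  0.001]
```

View pics/w20.png

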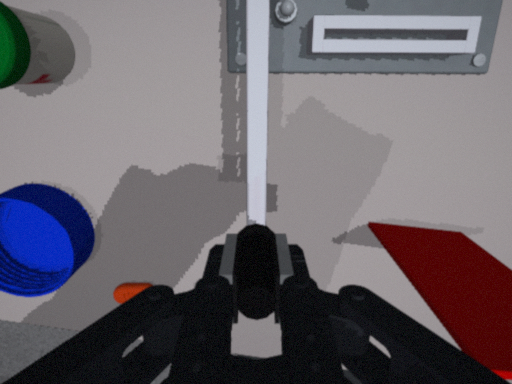

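View pics/t20.png

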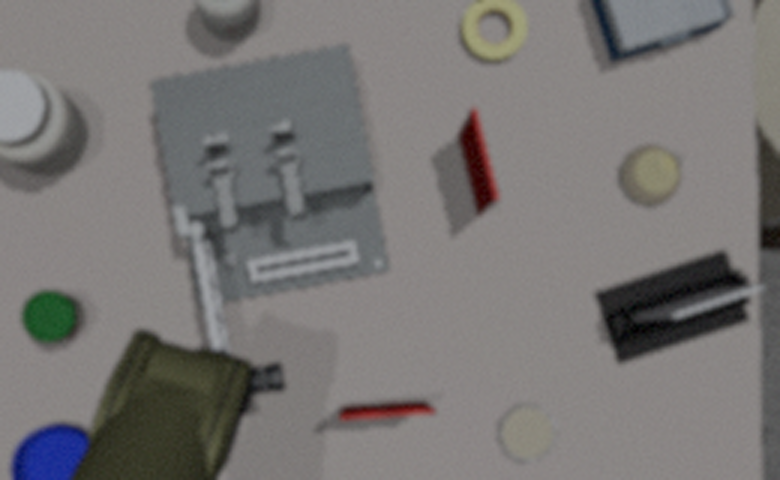

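View pics/s20.png

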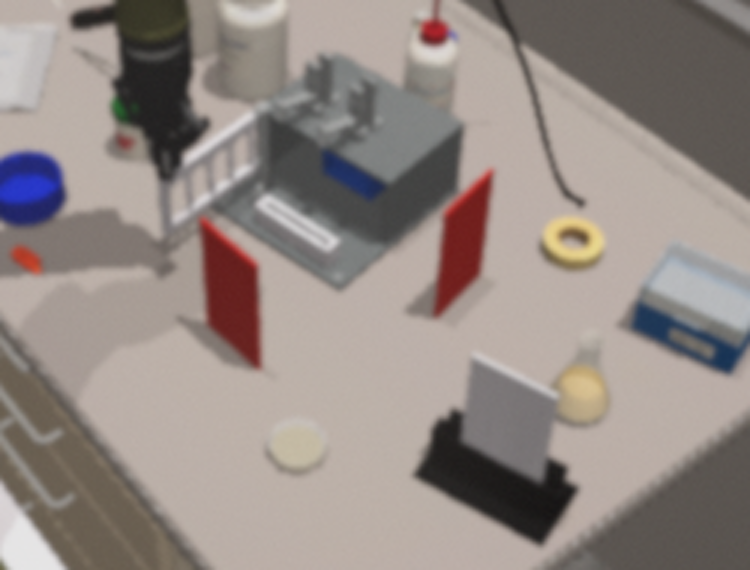

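The wrist view shows the post between the pads at (257,270) with the gate square. The scene and top views show the panel standing in the stand, both catches upright, and the flask, jar and dish where they were. Handing in.

```bash
python3 -c "
from h import *
print(hand_in())"
```

```text
the job is handed in; nothing more can be done
None
```

The whole job was carried out in order and handed in at about t = 19.5 s, with the gate held open; no verdict was reported.

- **Panel:** I drew the aluminium panel straight up out of the slot, stood it in the black stand and let it go. The last pictures show it standing there alone, leaning slightly.
- **Catches:** I squeezed the catch nearest the hinge first, then the other. Both front tabs stood upright afterwards, and the last pictures show both catches still open.
- **Gate:** I gripped the post and swung the gate past its click stop. From the gripper's position it stands at about 1.57 rad, still and held with about 3 N against the spring.
- **Bystanders:** The flask, jar and dish look unmoved in the last pictures.

- **Measurement disagreements:** The catch tabs measured 43–44 mm apart against the 46.5 mm given, so I set the squeeze point mainly from the fixed rear tab. The grip radius at the end came out at 153.3 mm against the 155 mm given. Neither mattered to the result.
- **Not measured directly:** I judged the catch angles from the pictures, the finger width and the lifted hooks. I judged the panel's lean by eye.

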